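# Sieve the small nuts out of a mixed batch

### The job

Sort the mixed nuts and bushes in the sieve: pull the knob of the catch box all the way out so its shutter is fully open, hold the sieve by its handle over the open box and shake it from side to side until every small nut has dropped into the box, and stand the sieve flat on the bench again. Then put each flanged bush that stayed in the sieve into the shallow tray, and push the knob fully home so that the box is shut. Pick up any part that goes astray and put it where it belongs, and leave the other things on the bench where they lie.

Things in the scene. Friction and masses are not known exactly. Their poses are not given: they have to be found in the camera images.
- box_mouth (a point): Catch box: an open-topped wooden box fixed to the bench, 150 mm along its x, 156 mm along its y, 50 mm high, walls 8 mm, floor 8 mm thick, closed above by a sliding steel shutter plate. This point is the centre of its mouth at the height of the rim (50 mm above the bench); x, y are the box's axes, z up. The clear mouth is 134 mm along x by 140 mm along y. The shutter slides out through the box's +y side, 44 mm above the bench.
- shutter (a joint): Shutter travel in m: 0 = knob fully home, box shut; 0.13 = knob pulled fully out along the box's +y, mouth fully open. An over-centre detent drives it to the nearer end of the travel: at most about 5 N against the hand on the first half, then it pulls along on the second half.
- knob (a point): Centre of the shutter's brass knob: a lying cylinder 22 mm in diameter and 26 mm long, axis along the box's y, with a 28 mm, 4 mm thick flange at its outer end. It lies 44.5 mm above the bench, 117 mm from the box's centre when home (39 mm clear of the box wall to its centre) and 247 mm when fully out. Its axes are those of the box. It can be pinched from above across the box's x.
- sieve_grip (a point): Centre of the sieve's wooden handle, a flat bar 86 mm long (sieve's x), 14 mm wide (sieve's y) and 22 mm high, 30 mm above the bench as the sieve stands on it. x points from the handle to the middle of the sieve, z up. Sieve about 0.25 kg plus its load; its centre of mass lies about 70 mm from here toward the mesh.
- sieve_mesh (a point): Middle of the top of the loose sieve's mesh, 5.5 mm above its underside, 105 mm along x from sieve_grip. Frame 113 mm (x) by 92 mm (y) outside, walls 4 mm thick, 17 mm high; its floor is a grid of 4 mm bars with 5 x 4 square 17 mm holes. A rest lip (44 mm wide, 4 mm thick, underside at 13 mm) juts 26 mm out opposite the handle, so that a dropped sieve hangs on the box's rim.
- tray_in (a point): Centre of the inner floor (4 mm above the bench) of a shallow loose aluminium tray, 190 mm (x) by 120 mm (y), walls 4 mm thick and 22 mm high, 0.5 kg. z up.
- small0_mid (a point): Centre of a small hex nut, 13 mm across flats (15 mm over corners), 6.5 mm thick, z along its bore, 10 g; it lies on the sieve's bars at the start and passes a 17 mm hole when shaken over it. May be absent.
- small1_mid (a point): Centre of a small hex nut, 13 mm across flats (15 mm over corners), 6.5 mm thick, z along its bore, 10 g; it lies on the sieve's bars at the start and passes a 17 mm hole when shaken over it. May be absent.
- small2_mid (a point): Centre of a small hex nut, 13 mm across flats (15 mm over corners), 6.5 mm thick, z along its bore, 10 g; it lies on the sieve's bars at the start and passes a 17 mm hole when shaken over it. May be absent.
- small3_mid (a point): Centre of a small hex nut, 13 mm across flats (15 mm over corners), 6.5 mm thick, z along its bore, 10 g; it lies on the sieve's bars at the start and passes a 17 mm hole when shaken over it. May be absent.
- small4_mid (a point): Centre of a small hex nut, 13 mm across flats (15 mm over corners), 6.5 mm thick, z along its bore, 10 g; it lies on the sieve's bars at the start and passes a 17 mm hole when shaken over it. May be absent.
- large0_mid (a point): Centre, half-way up, of a flanged steel bush: a sleeve of 24 mm diameter on a flange of 32 mm diameter and 4 mm thickness, 30 mm high in all, 15 mm bore, z up along its bore from the flange, 40 g; at the start it stands on its flange on the sieve's mesh and rises above the sieve's wall. It cannot pass the mesh. May be absent.
- large1_mid (a point): Centre, half-way up, of a flanged steel bush: a sleeve of 24 mm diameter on a flange of 32 mm diameter and 4 mm thickness, 30 mm high in all, 15 mm bore, z up along its bore from the flange, 40 g; at the start it stands on its flange on the sieve's mesh and rises above the sieve's wall. It cannot pass the mesh. May be absent.
- large2_mid (a point): Centre, half-way up, of a flanged steel bush: a sleeve of 24 mm diameter on a flange of 32 mm diameter and 4 mm thickness, 30 mm high in all, 15 mm bore, z up along its bore from the flange, 40 g; at the start it stands on its flange on the sieve's mesh and rises above the sieve's wall. It cannot pass the mesh. May be absent.
- large3_mid (a point): Centre, half-way up, of a flanged steel bush: a sleeve of 24 mm diameter on a flange of 32 mm diameter and 4 mm thickness, 30 mm high in all, 15 mm bore, z up along its bore from the flange, 40 g; at the start it stands on its flange on the sieve's mesh and rises above the sieve's wall. It cannot pass the mesh. May be absent.
- screwdriver: Screwdriver lying on the bench, 28 x 219 x 28 mm; origin under its middle, along its y. Bystander.
- offcut: Wood offcut, 45 x 90 x 22 mm, long along its y; origin under its middle. Bystander.
- tape_roll: Roll of tape, 109 mm across, 25 mm high; origin under its middle. Bystander.

How it is judged:
By the outcome, as a careful person would: the job done as asked, in the order asked, and still so for the second after the job is handed in, with the robot touching nothing.
Of small0, small1, small2, small3, small4 only 3 to 5 are there at a start; the rules pass over those that are not, and their reading is None.
Of large0, large1, large2, large3 only 3 to 4 are there at a start; the rules pass over those that are not, and their reading is None.
At some moment in a run one of tray, sieve may be knocked a few centimetres aside while the robot is not near it.
Once in a run the grip may slacken for a moment while it holds something.
It also fails if it takes over 208 s, if anything falls off the work surface, if the arm or the gripper's body presses on something with over 40 N, if the wrist force passes 120 N, or if a joint passes its speed limit or range.

### The arm

A 6-joint arm with a two-finger parallel gripper is mounted at the origin on a cart in front of the work surface, level with it; the furniture and walls round the work are solid. World frame = base frame: x ahead of the robot, y to its left, z up, the work surface at z = 0. Lengths are in m, angles in rad, forces in N, time in s.
With the tool pointing down it reaches from about 0.425 to 0.95 m from the base axis. Payload 3.5 kg.
Tool frame: the origin (TCP) lies on the centre line of the jaws, within the pads' length; the fingertips stand 14 mm ahead of it and the grasp point (between the pads) lies 5 mm behind it (ctrl.tip_reach is the distance from the TCP to the fingertips, in m); z points along the fingers, y is the line along which they close (so a half turn about z gives the same grasp; the last joint's range is limited). The gripper opens to 85 mm and grips with 20 to 120 N. Pads are 22 mm wide; open, the fingers measure 114 mm over their backs; the gripper's body (76 mm by 85 mm) begins 54 mm behind the grasp point. The pads swing forward as they close: fully open they stand 13 mm farther back than shut.
Start: joints at [-1.431, 0.286, 1.577, -0, 1.279, -0.15], TCP at [0.193, -0.647, 0.245] pointing down, gripper open.
Joint ranges: [-2.77, 2.77], [-0.9, 2.22], [0.21, 2.48], [-1.53, 4.67], [0.24, 2.81], [-2.84, 2.84]. Speed limits (rad/s): [2.79, 2.79, 3.14, 3.14, 3.14, 3.14].

### API

Orientations are given as a unit quaternion [x, y, z, w].
In Python, from plant import get_state, imaging, workorder, ctrl gives the robot as it stands. The module is installed in compiled form; this text tells all that it offers.
- The arm moves only by the shell command python3 -m jog 'ROWS' [FORCE]. ROWS is JSON, a list of rows, each a list of 7 numbers: the closure, from 0 (fully open) to 1 (shut), then the shift along the tool's x, y, z in mm, then the turn, a rotation vector about the tool's x, y, z in rad. In form: [[gripper, tx, ty, tz, ax, ay, az], ...]. A call has 1 to 12 rows; each row is the pose to reach, as a shift and turn from the pose commanded when the call began, along the tool's axes at that moment; what a row does not reach only later rows make up. A row lasts 1/10 s, in which the tool goes at most 50 mm and 8.59 degrees, less where a joint would pass 70% of its speed; a pose out of reach is approached as far as the arm can. A call with a gripper value outside its range is refused whole. The fingers move at their own pace and stop on an object; FORCE is the grip in N (left out, the last holds). Time passes only in rows, so rows that repeat a pose let the fingers close. It gives the time, the measured TCP pose, the force, the opening and the grip force at its end, in the units of the state.
- get_state(): the state, without advancing time (a new reading comes with each control period).
- imaging.read_camera(name): name is "scene" or "side" or "wrist"; returns a dict with "image" (384x512x3 uint8, blue, green, red), "fx", "fy", "cx", "cy" (pixels), "R" (3x3) and "t" (3): a world point X has camera coordinates R X + t; the wrist camera has in their place "tool_from_camera" (4x4, takes a point from camera to tool coordinates, whose origin is the TCP and whose axes are the flange's). Camera axes: x right, y down, z forward; pixel columns grow to the right and rows downward; lengths in m; the calibration is good to about 2 mm. A picture is of the moment at which its call begins: read the wrist's pose just before it. There is no depth.
- workorder.sign_off(): hands the job in; it is judged then, once.
The state is a dict: "time": time; "qpos": joint angles; "dq": joint speeds; "joint_efforts": joint torques, N m; "eef_pos": TCP position; "tcp_rot": TCP orientation; "contact_force": force on the tool from outside, world axes, zero at the start; "wrist_torque": the same for the moment, N m; "opening": opening from 0.0 (shut) to 1.0 (fully open); "finger_force": force on a finger pad.
Only numpy, scipy, OpenCV 4.12 (cv2) and the standard library are available. Lean on these libraries where they do the work, as an engineer would, in place of code of your own. Each camera call takes 0.05 s, during which the arm holds its last target. There are 200 camera calls.

## Working session

There is one attempt and no reset: what is moved stays moved. The work goes in short steps, Python scripts to look and compute and a shell command to move; the robot and the scene stay as the last step left them, time stands still between calls to the robot, and variables do not carry over. Pictures are saved under pics/ and viewed, at most 14 in all, crops included, and the job is handed in when it is done.

```bash
mkdir -p pics; cat > h.py <<'E'
import numpy as np, cv2
from scipy.spatial.transform import Rotation as Ro
from plant import get_state, imaging, workorder, ctrl
def cam(name):
    s=get_state(); c=imaging.read_camera(name)
    K=np.array([[c["fx"],0,c["cx"]],[0,c["fy"],c["cy"]],[0,0,1]])
    if name=="wrist":
        T=np.eye(4);T[:3,:3]=Ro.from_quat(s["tcp_rot"]).as_matrix();T[:3,3]=s["eef_pos"]
        W=T@np.array(c["tool_from_camera"]); R=W[:3,:3].T; t=-R@W[:3,3]
    else: R=np.array(c["R"]);t=np.array(c["t"])
    return c["image"],K,R,t
def ray(px,K,R,t,z):
    o=-R.T@t; d=R.T@np.linalg.solve(K,[px[0],px[1],1]); return o+d*(z-o[2])/d[2]
def proj(X,K,R,t):
    p=K@(R@np.asarray(X,float)+t); return p[:2]/p[2]
def st():
    s=get_state(); print("t",round(s["time"],2),"p",np.round(s["eef_pos"],4),"rot",np.round(s["tcp_rot"],4),"F",np.round(s["contact_force"],1),"op",round(s["opening"],3),"ff",np.round(s["finger_force"],1),"q",np.round(s["qpos"],2)); return s
def togo(X,yaw=None):
    "shift in tool axes (mm) from present TCP to world X; optional az turn so that the tool y axis lies at yaw (mod pi)"
    s=get_state(); M=Ro.from_quat(s["tcp_rot"]).as_matrix()
    d=M.T@(np.asarray(X)-s["eef_pos"])*1000
    if yaw is not None:
        yt=M.T@np.array([np.cos(yaw),np.sin(yaw),0]); a=np.arctan2(-yt[0],yt[1]); a=(a+np.pi/2)%np.pi-np.pi/2
        return np.round(d,1),round(a,3)
    return np.round(d,1)
E
python3 - <<'E'
from h import *
import pickle
st(); print(ctrl.tip_reach)
o={}
for n in("scene","side","wrist"):
    o[n]=cam(n); cv2.imwrite(f"pics/{n}0.png",o[n][0]); print(n,"pos",np.round(-o[n][2].T@o[n][3],3))
pickle.dump(o,open("v0.pkl","wb"))
a=np.hstack([o["scene"][0],o["side"][0]]);cv2.imwrite("pics/a0.png",cv2.resize(a,(800,300)))
E
```

```text
t 0.0 p [ 0.1928 -0.6462  0.2439] rot [ 0.9895  0.1444 -0.     -0.0012] F [ 0.  -0.4  0.3] op 1.002 ff 0.0 q [-1.43  0.29  1.58 -0.    1.28 -0.15]
0.014
scene pos [-0.567 -0.564  0.646]
side pos [0.209 1.47  0.872]
wrist pos [ 0.258 -0.628  0.373]
```

```bash
python3 - <<'E'
import cv2
cv2.imwrite("pics/s1.png",cv2.resize(cv2.imread("pics/scene0.png"),(800,600),interpolation=cv2.INTER_CUBIC))
cv2.imwrite("pics/s2.png",cv2.resize(cv2.imread("pics/side0.png"),(800,600),interpolation=cv2.INTER_CUBIC))
E
```

```text
(no output)
```

View pics/s1.png

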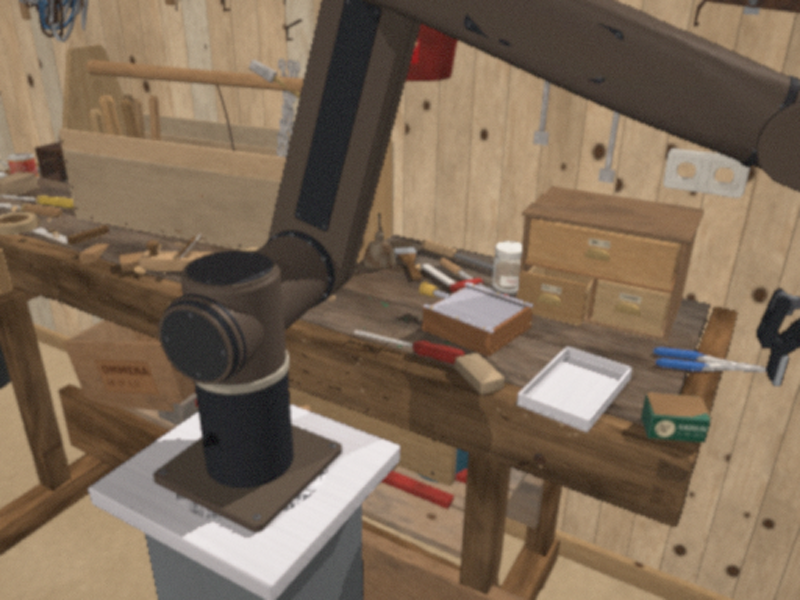

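View pics/s2.png

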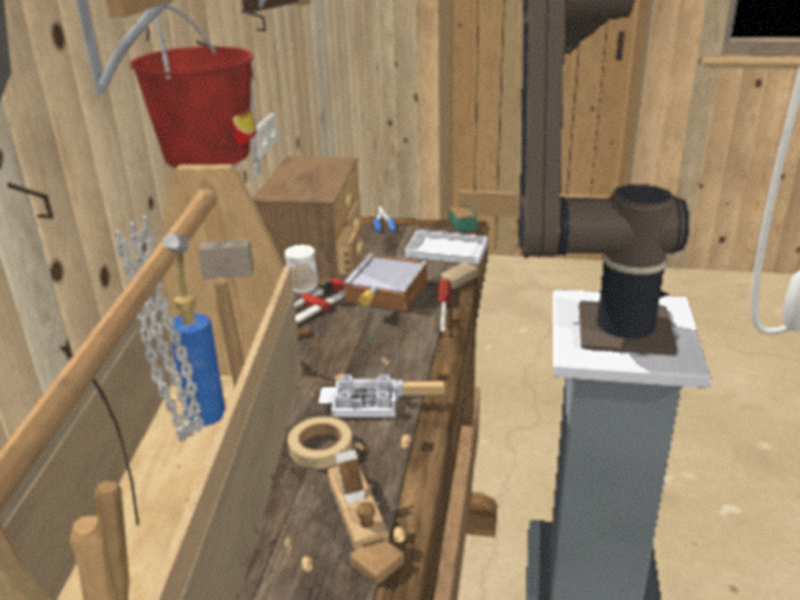

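The scene view shows the box at (478,318), with its brass knob at (428,290). The tray is at (575,388), the offcut at (480,372), and the screwdriver lies left of the offcut. The side view shows the sieve at (365,398) with its handle to the right (toward the robot), the tape roll at (320,442) and the knob at (367,297).

```bash
python3 - <<'E'
from h import *
import pickle
o=pickle.load(open("v0.pkl","rb")); k=1.5625
S=o["scene"][1:];D=o["side"][1:]
f=lambda p,v,z:np.round(ray(np.array(p)/k,*v,z)[:2],3)
print("box corners scene",[f(p,S,.05) for p in[(424,314),(489,342),(532,310),(470,285)]])
print("box side",[f(p,D,.05) for p in[(346,280),(404,292),(428,262),(370,255)]])
print("knob",f((428,290),S,.0445),f((367,297),D,.0445))
print("tray",[f(p,S,.022) for p in[(519,395),(587,422),(631,370),(567,349)]],[f(p,D,.022) for p in[(404,252),(482,262),(488,237),(413,231)]])
print("sieve frame",[f(p,D,.017) for p in[(333,404),(396,403),(397,381),(335,378)]],"handle",f((398,388),D,.03),f((447,387),D,.03))
print("offcut",f((480,372),S,.022),"driver",f((354,333),S,.014),f((465,355),S,.014),f((445,330),D,.01),"tape",f((320,435),D,.025))
E
```

```text
box corners scene [array([ 0.45 , -0.038]), array([ 0.416, -0.184]), array([ 0.571, -0.205]), array([ 0.612, -0.057])]
box side [array([ 0.622, -0.047]), array([ 0.48 , -0.007]), array([ 0.448, -0.161]), array([ 0.594, -0.182])]
knob [0.556 0.01 ] [0.559 0.016]
tray [array([ 0.33 , -0.275]), array([ 0.315, -0.39 ]), array([ 0.5  , -0.411]), array([ 0.512, -0.296])] [array([ 0.525, -0.265]), array([ 0.325, -0.232]), array([ 0.321, -0.38 ]), array([ 0.522, -0.395])]
sieve frame [array([0.549, 0.37 ]), array([0.435, 0.352]), array([0.445, 0.284]), array([0.565, 0.29 ])] handle [0.436 0.323] [0.347 0.308]
offcut [ 0.36  -0.194] driver [0.374 0.07 ] [ 0.41  -0.143] [0.379 0.076] tape [0.546 0.469]
```

```bash
python3 - <<'E'
from h import *
c=imaging.read_camera("wrist"); print(np.round(c["tool_from_camera"],3),c["fx"])
print(togo([.53,0.0,.27],np.radians(-13.4)))
E
```

```text
[[ 0.001 -0.964 -0.266  0.067]
 [ 1.     0.001  0.     0.001]
 [ 0.    -0.266  0.964 -0.129]
 [ 0.     0.     0.     1.   ]] 339.42705971970065
(array([ 507.8, -523.2,  -24.7]), np.float64(-1.047))
```

```bash
python3 -m jog '[[0,508,-523,-25,0,0,-1.047],[0,508,-523,-25,0,0,-1.047],[0,508,-523,-25,0,0,-1.047],[0,508,-523,-25,0,0,-1.047],[0,508,-523,-25,0,0,-1.047],[0,508,-523,-25,0,0,-1.047],[0,508,-523,-25,0,0,-1.047],[0,508,-523,-25,0,0,-1.047],[0,508,-523,-25,0,0,-1.047],[0,508,-523,-25,0,0,-1.047],[0,508,-523,-25,0,0,-1.047],[0,508,-523,-25,0,0,-1.047]]' 60
python3 - <<'E'
from h import *
print(togo([.53,0.0,.27],np.radians(-13.4)))
E
```

```text
time: 1.4
eef_pos: [0.4708, -0.1132, 0.2661]
tcp_rot: [0.785, 0.62, 0.0, 0.0]
contact_force: [1.2, -0.5, 0.6]
opening: 1.003
finger_force: 0.0
(array([123.9,  31.3,  -3.9]), np.float64(-0.0))
```

```bash
python3 -m jog '[[0,124,31,-4,0,0,0],[0,124,31,-4,0,0,0],[0,124,31,-4,0,0,0],[0,124,31,-4,0,0,0]]'
python3 - <<'E'
from h import *
import pickle
o=cam("wrist"); pickle.dump(o,open("w1.pkl","wb")); 
i=cv2.resize(o[0],(800,600),interpolation=cv2.INTER_CUBIC);cv2.imwrite("pics/w1.png",i)
E
```

```text
time: 1.8
eef_pos: [0.5301, 0.0012, 0.2698]
tcp_rot: [0.783, 0.622, 0.0, -0.0]
contact_force: [-0.9, 0.0, -0.1]
opening: 0.999
finger_force: 0.0
```

View pics/w1.png

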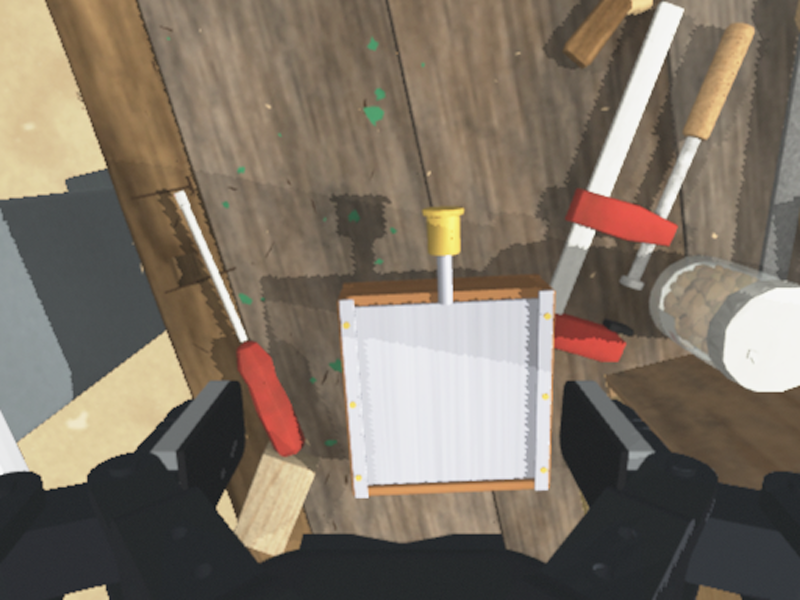

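```bash
cat >> h.py <<'E'
def knob(img):
    h=cv2.cvtColor(img,cv2.COLOR_BGR2HSV); m=cv2.inRange(h,(22,150,90),(34,255,255))
    n,l,s,c=cv2.connectedComponentsWithStats(m); i=1+np.argmax(s[1:,4]); return c[i],s[i]
E
python3 - <<'E'
from h import *
import pickle
o=pickle.load(open("w1.pkl","rb"));V=o[1:]
p,s=knob(o[0]); print(p,s,ray(p,*V,.05))
sc=pickle.load(open("v0.pkl","rb"))
for n in("scene","side"):
    q,s=knob(sc[n][0]); print(n,q,s)
f=lambda p,z:ray(np.array(p)/1.5625,*V,z)[:2]
for z in(.05,):
  c=[f(p,z) for p in[(341,302),(552,292),(549,489),(357,496)]]; print(np.round(c,4),np.round(np.mean(c,0),4))
print("driver",f((180,195),.01),f((290,450),.014),"offcut",f((275,500),.022))
print(togo([*ray(p,*V,.05)[:2],.14]))
E
```

```text
Traceback (most recent call last):
  File "h.py", line 28, in knob
    n,l,s,c=cv2.connectedComponentsWithStats(m); i=1+np.argmax(s[1:,4]); return c[i],s[i]
                                                     ~~~~~~~~~^^^^^^^^^
ValueError: attempt to get argmax of an empty sequence
```

```bash
python3 - <<'E'
import pickle,cv2
o=pickle.load(open("w1.pkl","rb"));h=cv2.cvtColor(o[0],cv2.COLOR_BGR2HSV);print(h[140:160:5,275:296:4].tolist())
E
sed -i 's/(22,150,90),(34,255,255)/(18,130,90),(34,255,255)/' h.py
```

```text
[[[22, 146, 187], [22, 146, 218], [25, 140, 240], [29, 115, 247], [29, 120, 247], [15, 72, 134]], [[22, 142, 140], [22, 144, 177], [24, 145, 232], [29, 114, 247], [28, 124, 247], [17, 72, 121]], [[22, 141, 141], [21, 145, 181], [23, 145, 228], [28, 123, 247], [28, 126, 246], [15, 72, 117]], [[22, 143, 141], [22, 146, 184], [23, 145, 228], [28, 126, 246], [27, 130, 246], [15, 68, 120]]]
```

```bash
sed -i 's/(18,130,90),(34,255,255)/(20,105,110),(34,255,255)/' h.py; python3 - <<'E'
from h import *
import pickle
o=pickle.load(open("w1.pkl","rb"));V=o[1:]
p,s=knob(o[0]); print(p,s,ray(p,*V,.05))
f=lambda p,z:ray(np.array(p)/1.5625,*V,z)[:2]
c=[f(p,.05) for p in[(341,302),(552,292),(549,489),(357,496)]]; print(np.round(c,4),np.round(np.mean(c,0),4))
print("driver",f((180,195),.01),f((290,450),.014),"offcut",f((275,500),.022))
X=[*ray(p,*V,.05)[:2],.14]
b=np.mean(c,0); d=np.array(X[:2])-b; print("dist",np.linalg.norm(d),"yaw of y",np.degrees(np.arctan2(d[1],d[0])))
y1=np.array(c[0])-c[3];y2=np.array(c[1])-c[2];print(np.degrees(np.arctan2(y1[1],y1[0])),np.degrees(np.arctan2(y2[1],y2[0])))
print(togo(X))
E
```

```text
[283.64766082 146.69736842] [270 132  27  32 684] [0.56142719 0.01262505 0.05      ]
[[ 0.4832 -0.0203]
 [ 0.6246 -0.0459]
 [ 0.5988 -0.198 ]
 [ 0.4559 -0.1711]] [ 0.5406 -0.1088]
driver [0.38334912 0.07364767] [ 0.40405993 -0.14117126] offcut [ 0.38201267 -0.17855761]
dist 0.12322114254104134 yaw of y 80.28388945197922
79.73627446379342 80.37434429331341
[ 20.   28.2 129.6]
```

```bash
python3 -m jog '[[0,20,28,129,0,0,-0.061],[0,20,28,129,0,0,-0.061],[0,20,28,129,0,0,-0.061],[0,20,28,129,0,0,-0.061]]'
python3 - <<'E'
from h import *
import pickle
o=pickle.load(open("w1.pkl","rb"));V=o[1:];p,s=knob(o[0])
w=cam("wrist");q,s2=knob(w[0]);print(q,s2);st()
P1=V[0]@np.c_[V[1],V[2]];P2=w[1]@np.c_[w[2],w[3]]
# flange outer top edge = top row of the mask, in both views
for u,v in((p,q),((p[0],s[1]+1.),(q[0],s2[1]+1.))):
    X=cv2.triangulatePoints(P1,P2,np.float64(u),np.float64(v));print((X[:3]/X[3]).ravel())
b=np.array([.5406,-.1088]);yv=np.array([np.cos(np.radians(80.1)),np.sin(np.radians(80.1))])
print(b+.117*yv,ray(q,*w[1:],.05))
cv2.imwrite("pics/w2.png",w[0])
E
```

```text
time: 2.25
eef_pos: [0.5572, 0.0106, 0.1348]
tcp_rot: [0.766, 0.643, -0.004, -0.005]
contact_force: [-0.6, 0.6, -1.6]
opening: 0.997
finger_force: 0.0
[263.92051432 197.22033898] [ 244  173   42   52 1711]
t 2.3 p [0.5591 0.0103 0.1383] rot [ 0.7659  0.6429 -0.0023 -0.0024] F [-0.1 -0.5  0.7] op 1.002 ff 0.0 q [-0.16  0.15  1.95 -0.    1.05  0.01]
[0.56163799 0.01178538 0.0443235 ]
[0.56454526 0.0249841  0.03459568]
[0.5607157  0.00645779] [0.56183546 0.01347455 0.05      ]
```

View pics/w2.png

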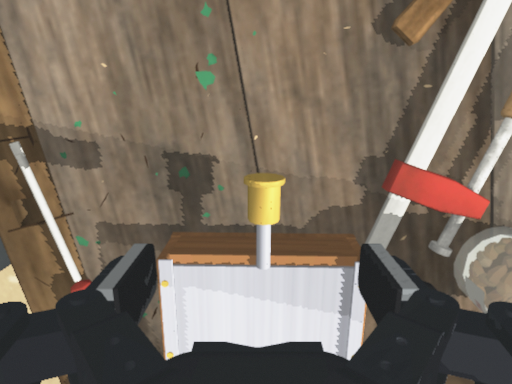

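```bash
python3 - <<'E'
from h import *
print(togo([.5604,.0045,.0395],np.radians(-9.9)))
E
```

```text
(array([-5.4,  3. , 98.8]), np.float64(-0.001))
```

```bash
python3 -m jog '[[0,-5,3,50,0,0,0],[0,-5,3,80,0,0,0],[0,-5,3,99,0,0,0],[0,-5,3,99,0,0,0],[1,-5,3,99,0,0,0],[1,-5,3,99,0,0,0],[1,-5,3,99,0,0,0],[1,-5,3,99,0,0,0],[1,-5,3,99,0,0,0],[1,-5,3,99,0,0,0]]' 60
python3 - <<'E'
from h import *
st()
E
```

```text
time: 3.3
eef_pos: [0.56, 0.0064, 0.043]
tcp_rot: [0.765, 0.644, -0.004, -0.004]
contact_force: [-12.5, 0.9, 13.6]
opening: 0.225
finger_force: 58.2
t 3.3 p [0.56   0.0064 0.043 ] rot [ 0.7654  0.6436 -0.0037 -0.004 ] F [-12.5   0.9  13.6] op 0.225 ff 58.2 q [-0.17  0.3   1.98 -0.    0.88  0.  ]
```

```bash
python3 -m jog '[[1,12,0,0,0,0,0],[1,24,0,0,0,0,0],[1,36,0,0,0,0,0],[1,48,0,0,0,0,0],[1,60,0,0,0,0,0],[1,72,0,0,0,0,0],[1,84,0,0,0,0,0],[1,96,0,0,0,0,0],[1,108,0,0,0,0,0],[1,120,0,0,0,0,0],[1,130,0,0,0,0,0],[1,133,0,0,0,0,0]]'
python3 - <<'E'
from h import *
st()
E
```

```text
time: 4.5
eef_pos: [0.583, 0.1327, 0.043]
tcp_rot: [0.764, 0.646, -0.008, 0.001]
contact_force: [-13.4, -24.1, 14.7]
opening: 0.223
finger_force: 59.2
t 4.5 p [0.583  0.1327 0.043 ] rot [ 0.7637  0.6455 -0.0084  0.0008] F [-13.4 -24.1  14.7] op 0.223 ff 59.2 q [ 0.06  0.37  1.88 -0.01  0.91  0.23]
```

```bash
python3 -m jog '[[0,0,0,0,0,0,0],[0,0,0,0,0,0,0],[0,0,0,0,0,0,0],[0,0,0,0,0,0,0],[0,0,0,-50,0,0,0],[0,0,0,-100,0,0,0],[0,0,0,-150,0,0,0],[0,0,0,-200,0,0,0],[0,-30,60,-210,0,0,0],[0,-60,130,-210,0,0,0],[0,-60,130,-210,0,0,0],[0,-60,130,-210,0,0,0]]'
python3 - <<'E'
from h import *
import pickle
o=cam("wrist"); pickle.dump(o,open("w3.pkl","wb")); st()
cv2.imwrite("pics/w3.png",o[0])
E
```

```text
time: 5.7
eef_pos: [0.707, 0.0516, 0.2506]
tcp_rot: [0.767, 0.642, -0.0, 0.001]
contact_force: [0.5, 0.9, -0.1]
opening: 1.005
finger_force: 0.0
t 5.75 p [0.7052 0.0535 0.2505] rot [ 7.664e-01  6.424e-01 -5.000e-04 -5.000e-04] F [-0.6  0.  -0.3] op 0.997 ff 0.0 q [-0.07  0.35  1.48  0.    1.31  0.11]
```

View pics/w3.png

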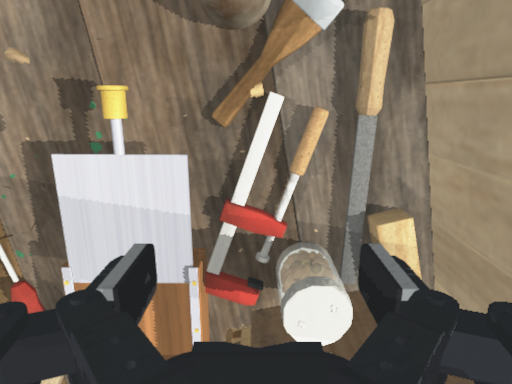

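```bash
python3 - <<'E'
from h import *
import pickle
o=pickle.load(open("w3.pkl","rb"));p,s=knob(o[0]);k=ray(p,*o[1:],.05);print(k,"dist",np.linalg.norm(k[:2]-[.5406,-.1088]))
print(togo([.47,.32,.28]))
E
```

```text
[0.58628105 0.13777248 0.05      ] dist 0.25076831098618363
[ 221.4 -278.2  -29.2]
```

Shutter fully out (about 250 mm against the 247 expected). Next, the sieve.

```bash
python3 -m jog '[[0,221,-278,-29,0,0,-0.4],[0,221,-278,-29,0,0,-0.8],[0,221,-278,-29,0,0,-1.2],[0,221,-278,-29,0,0,-1.6],[0,221,-278,-29,0,0,-1.92],[0,221,-278,-29,0,0,-1.92],[0,221,-278,-29,0,0,-1.92],[0,221,-278,-29,0,0,-1.92],[0,221,-278,-29,0,0,-1.92],[0,221,-278,-29,0,0,-1.92],[0,221,-278,-29,0,0,-1.92],[0,221,-278,-29,0,0,-1.92]]'
python3 -m jog '[[0,0,0,0,0,0,0],[0,0,0,0,0,0,0],[0,0,0,0,0,0,0]]'
python3 - <<'E'
from h import *
import pickle
st();print(togo([.47,.32,.28],np.radians(100)))
o=cam("wrist"); pickle.dump(o,open("w4.pkl","wb"))
cv2.imwrite("pics/w4.png",cv2.resize(o[0],(800,600),interpolation=cv2.INTER_CUBIC))
E
```

```text
time: 6.95
eef_pos: [0.4666, 0.3214, 0.2809]
tcp_rot: [-0.032, 0.999, 0.0, -0.0]
contact_force: [-0.1, -0.6, -0.4]
opening: 0.997
finger_force: 0.0
time: 7.25
eef_pos: [0.4676, 0.321, 0.2809]
tcp_rot: [-0.027, 1.0, 0.0, -0.0]
contact_force: [0.3, -0.8, -0.3]
opening: 0.996
finger_force: 0.0
t 7.25 p [0.4676 0.321  0.2809] rot [-0.0273  0.9996  0.     -0.    ] F [ 0.3 -0.8 -0.3] op 0.996 ff 0.0 q [ 0.42  0.02  1.81  0.    1.31 -1.2 ]
(array([-2.3, -1.1,  0.9]), np.float64(-0.12))
```

View pics/w4.png

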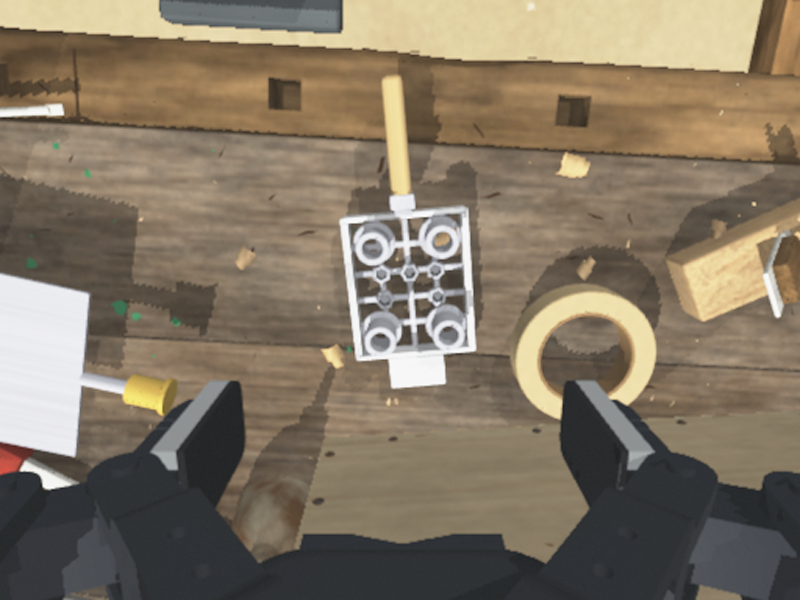

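```bash
python3 - <<'E'
from h import *
import pickle
o=pickle.load(open("w4.pkl","rb"));V=o[1:]
f=lambda p,z:ray(np.array(p)/1.5625,*V,z)[:2]
a,b=f((392,76),.04),f((402,195),.04); d=b-a
print("handle",a,b,np.linalg.norm(d),np.degrees(np.arctan2(d[1],d[0])),"mid",(a+b)/2)
c=[f(p,.017) for p in[(342,218),(467,208),(475,350),(357,360)]];print("frame",np.round(c,4),np.mean(c,0))
m=(c[2]+c[3])/2-(c[0]+c[1])/2;print(np.degrees(np.arctan2(m[1],m[0])))
lip=(f((392,388),.017)+f((445,383),.017))/2
e=lip-a;print("axis",np.degrees(np.arctan2(e[1],e[0])))
h=cv2.cvtColor(o[0],cv2.COLOR_BGR2HSV);hm=cv2.inRange(h,(12,70,150),(30,255,255));hm[:44]=0;hm[128:]=0;hm[:,:235]=0;hm[:,275:]=0
n,l,s,cc=cv2.connectedComponentsWithStats(hm);i=1+np.argmax(s[1:,4]);print(s[i],cc[i]*1.5625)
E
```

```text
handle [0.35365705 0.30787366] [0.42911511 0.31856532] 0.07621174451426682 8.064559659387234 mid [0.39138608 0.31321949]
frame [[0.45   0.2754]
 [0.4376 0.3668]
 [0.5479 0.3829]
 [0.5615 0.2902]] [0.49925666 0.32884046]
7.912667137870358
axis 8.123604783304504
[ 235   48   28   77 1088] [394.34168199 133.54492188]
```

```bash
python3 - <<'E'
from h import *
print(togo([.406,.3157,.14],np.radians(98)))
E
```

```text
(array([ 61.9,  -1.8, 140.9]), np.float64(-0.085))
```

```bash
python3 -m jog '[[0,62,-2,141,0,0,-0.085],[0,62,-2,141,0,0,-0.085],[0,62,-2,141,0,0,-0.085],[0,62,-2,141,0,0,-0.085],[0,62,-2,141,0,0,-0.085]]'
python3 - <<'E'
from h import *
import pickle
o=pickle.load(open("w4.pkl","rb"));st()
w=cam("wrist");pickle.dump(w,open("w5.pkl","wb"));cv2.imwrite("pics/w5.png",w[0])
print(togo([.406,.3157,.025],np.radians(98)))
E
```

```text
time: 7.8
eef_pos: [0.406, 0.3152, 0.1396]
tcp_rot: [-0.07, 0.998, -0.0, -0.001]
contact_force: [1.6, 0.1, 0.3]
opening: 1.004
finger_force: 0.0
t 7.8 p [0.406  0.3152 0.1396] rot [-7.040e-02  9.975e-01 -3.000e-04 -7.000e-04] F [1.6 0.1 0.3] op 1.004 ff 0.0 q [ 0.46  0.05  2.05 -0.    1.04 -1.25]
(array([  2.7,  -0.2, 117.1]), np.float64(0.001))
```

View pics/w5.png

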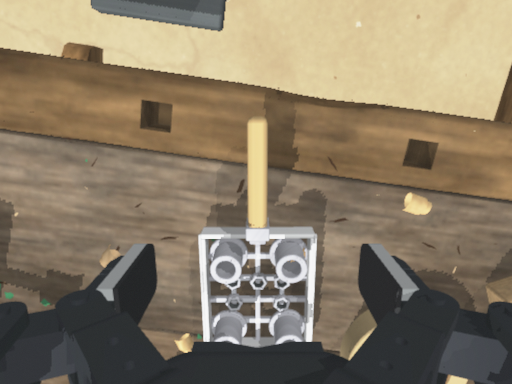

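```bash
python3 - <<'E'
from h import *
import pickle
o=pickle.load(open("w4.pkl","rb"));w=pickle.load(open("w5.pkl","rb"))
P1=o[1]@np.c_[o[2],o[3]];P2=w[1]@np.c_[w[2],w[3]]
for u,v in(((250.9,48.6),(257,118)),((257.3,124.8),(258.5,223))):
    X=cv2.triangulatePoints(P1,P2,np.float64(u),np.float64(v));print((X[:3]/X[3]).ravel())
E
python3 -m jog '[[0,3,0,50,0,0,0],[0,3,0,90,0,0,0],[0,3,0,114,0,0,0],[0,3,0,114,0,0,0],[0,3,0,114,0,0,0]]'
```

```text
[0.35297615 0.30737753 0.03451129]
[0.4299672  0.31887884 0.02826578]
time: 8.35
eef_pos: [0.4066, 0.3162, 0.0288]
tcp_rot: [-0.07, 0.998, 0.001, 0.003]
contact_force: [0.4, 0.7, 0.4]
opening: 0.997
finger_force: 0.0
```

```bash
python3 -m jog '[[0,0,0,3,0,0,0],[1,0,0,3,0,0,0],[1,0,0,3,0,0,0],[1,0,0,3,0,0,0],[1,0,0,3,0,0,0],[1,0,0,3,0,0,0],[1,0,0,3,0,0,0],[1,0,0,3,0,0,0],[1,0,0,3,0,0,0],[1,0,0,-3,0,0,0],[1,0,0,-10,0,0,0],[1,0,0,-18,0,0,0]]' 110
python3 - <<'E'
from h import *
st()
E
```

```text
time: 9.55
eef_pos: [0.4022, 0.3143, 0.0432]
tcp_rot: [-0.07, 0.998, -0.001, -0.001]
contact_force: [0.6, -0.4, -4.9]
opening: 0.143
finger_force: 107.2
t 9.55 p [0.4022 0.3143 0.0432] rot [-7.040e-02  9.975e-01 -5.000e-04 -1.400e-03] F [ 0.6 -0.4 -4.9] op 0.143 ff 107.2 q [ 0.46  0.2   2.1   0.    0.85 -1.25]
```

```bash
python3 -m jog '[[1,0,0,-10,0,0,0],[1,0,0,-25,0,0,0],[1,0,0,-45,0,0,0],[1,0,0,-65,0,0,0.02],[1,0,0,-77,0,0,0.07],[1,0,0,-80,0,0,0.15],[1,-2,-8,-80,0,0,0.25],[1,-6,-20,-80,0,0,0.35],[1,-12,-37,-80,0,0,0.45],[1,-17,-55,-80,0,0,0.55],[1,-22,-72,-80,0,0,0.65],[1,-28,-90,-80,0,0,0.75]]'
python3 - <<'E'
from h import *
st(); print(togo([.5568,-.0162,.12],np.radians(-10)))
E
```

```text
time: 10.75
eef_pos: [0.4437, 0.2292, 0.1244]
tcp_rot: [0.302, 0.953, 0.0, 0.0]
contact_force: [0.9, -0.2, -4.2]
opening: 0.146
finger_force: 107.3
t 10.75 p [0.4437 0.2292 0.1244] rot [3.018e-01 9.534e-01 4.000e-04 0.000e+00] F [ 0.9 -0.2 -4.2] op 0.146 ff 107.3 q [ 0.27  0.04  2.1   0.    1.01 -0.68]
(array([-233.7, -135.7,    4.3]), np.float64(1.132))
```

```bash
python3 -m jog '[[1,-18,-10,2,0,0,0.1],[1,-37,-21,4,0,0,0.2],[1,-58,-34,4,0,0,0.3],[1,-80,-46,4,0,0,0.41],[1,-102,-59,4,0,0,0.52],[1,-124,-72,4,0,0,0.63],[1,-146,-85,4,0,0,0.74],[1,-168,-97,4,0,0,0.85],[1,-190,-110,4,0,0,0.95],[1,-210,-122,4,0,0,1.04],[1,-225,-130,4,0,0,1.1],[1,-234,-136,4,0,0,1.132]]'
python3 - <<'E'
from h import *
st(); print(togo([.5568,-.0162,.086],np.radians(-10)))
import pickle
for n in("scene","side"):
    o=cam(n); pickle.dump(o,open(n+"6.pkl","wb"))
    cv2.imwrite(f"pics/{n}6.png",o[0])
    p=proj([.55,-.09,.1],*o[1:]).astype(int);c=o[0][max(0,p[1]-90):p[1]+60,max(0,p[0]-100):p[0]+100];print(n,p,c.shape)
    cv2.imwrite(f"pics/{n}6c.png",cv2.resize(c,None,fx=3,fy=3))
a,b=[cv2.resize(cv2.imread(f"pics/{n}6c.png"),(400,300)) for n in("scene","side")]
cv2.imwrite("pics/c6.png",cv2.resize(np.hstack([a,b]),(800,300)))
E
```

```text
time: 11.95
eef_pos: [0.5588, -0.0168, 0.1206]
tcp_rot: [0.766, 0.643, 0.001, 0.001]
contact_force: [-0.4, 0.5, -4.2]
opening: 0.148
finger_force: 107.3
t 11.95 p [ 0.5588 -0.0168  0.1206] rot [7.656e-01 6.434e-01 8.000e-04 6.000e-04] F [-0.4  0.5 -4.2] op 0.148 ff 107.3 q [-0.21  0.17  1.96  0.    1.01 -0.04]
(array([ 0.3, -2.1, 34.6]), np.float64(0.001))
scene [303 177] (150, 200, 3)
side [242 162] (150, 200, 3)
```

View pics/c6.png

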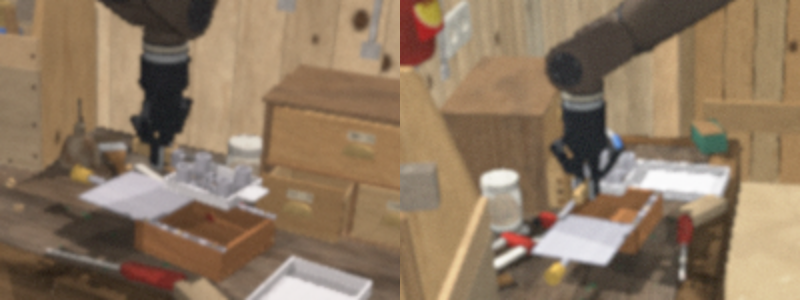

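```bash
python3 -m jog '[[1,0,-1,12,0,0,0],[1,0,-2,25,0,0,0],[1,0,-2,36,0,0,0],[1,0,-2,36,0,0,0],[1,0,-2,36,0,0,0]]'
python3 - <<'E'
from h import *
st()
import pickle
o=cam("wrist"); pickle.dump(o,open("w7.pkl","wb"));cv2.imwrite("pics/w7.png",o[0])
E
```

```text
time: 12.55
eef_pos: [0.5553, -0.0148, 0.0829]
tcp_rot: [0.764, 0.645, -0.001, -0.001]
contact_force: [0.1, -0.4, -4.8]
opening: 0.147
finger_force: 107.5
t 12.55 p [ 0.5553 -0.0148  0.0829] rot [ 7.643e-01  6.448e-01 -6.000e-04 -7.000e-04] F [ 0.1 -0.4 -4.8] op 0.147 ff 107.5 q [-0.21  0.22  1.98 -0.    0.94 -0.04]
```

View pics/w7.png

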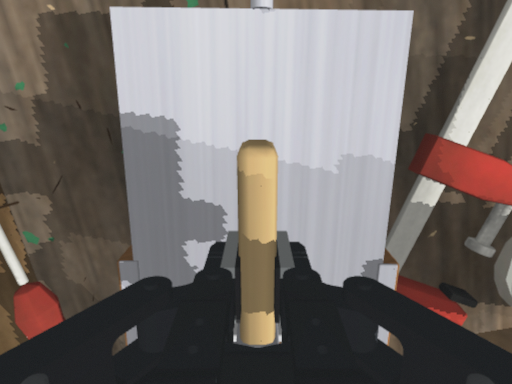

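```bash
python3 -m jog '[[1,0,14,0,0,0,0],[1,0,14,0,0,0,0],[1,3,-14,0,0,0,0],[1,3,-14,0,0,0,0],[1,0,14,0,0,0,0],[1,0,14,0,0,0,0],[1,-3,-14,0,0,0,0],[1,-3,-14,0,0,0,0],[1,0,14,0,0,0,0],[1,0,14,0,0,0,0],[1,0,0,0,0,0,0],[1,0,0,0,0,0,0]]'
python3 - <<'E'
from h import *
st()
import pickle
o=cam("scene"); cv2.imwrite("pics/s8.png",cv2.resize(o[0][110:200,240:390],None,fx=5,fy=5,interpolation=cv2.INTER_CUBIC))
E
```

```text
time: 13.8
eef_pos: [0.5546, -0.0149, 0.0836]
tcp_rot: [0.765, 0.645, -0.001, -0.001]
contact_force: [-0.4, -0.1, -4.2]
opening: 0.142
finger_force: 108.2
t 13.8 p [ 0.5546 -0.0149  0.0836] rot [ 7.646e-01  6.445e-01 -6.000e-04 -9.000e-04] F [-0.4 -0.1 -4.2] op 0.142 ff 108.2 q [-0.21  0.22  1.98  0.    0.94 -0.04]
```

View pics/s8.png

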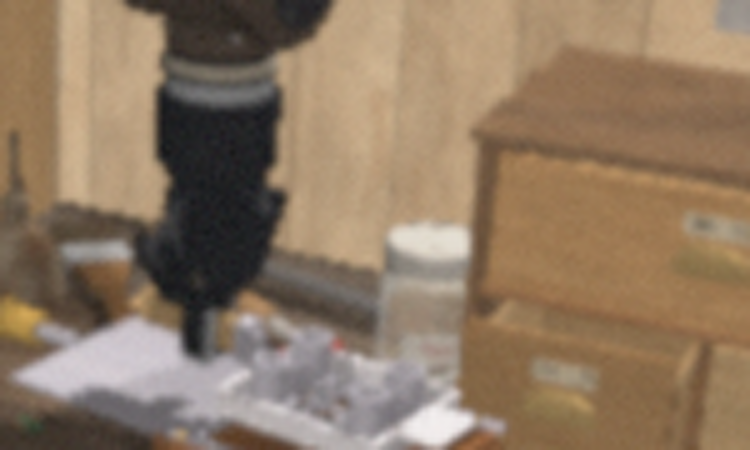

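```bash
python3 -m jog '[[1,4,18,0,0,0,0],[1,4,18,0,0,0,0],[1,4,-18,0,0,0,0],[1,4,-18,0,0,0,0],[1,-4,18,0,0,0,0],[1,-4,18,0,0,0,0],[1,-4,-18,0,0,0,0],[1,-4,-18,0,0,0,0],[1,6,18,0,0,0,0],[1,6,18,0,0,0,0],[1,-6,-18,0,0,0,0],[1,-6,-18,0,0,0,0]]'
python3 -m jog '[[1,6,36,0,0,0,0],[1,6,36,0,0,0,0],[1,12,0,0,0,0,0],[1,12,0,0,0,0,0],[1,0,36,0,0,0,0],[1,0,36,0,0,0,0],[1,6,0,0,0,0,0],[1,6,0,0,0,0,0],[1,6,36,0,0,0,0],[1,6,36,0,0,0,0],[1,6,0,0,0,0,0],[1,6,18,0,0,0,0]]'
python3 -m jog '[[1,0,-18,0,0,0,0],[1,0,-18,0,0,0,0],[1,5,18,0,0,0,0],[1,5,18,0,0,0,0],[1,-5,-18,0,0,0,0],[1,-5,-18,0,0,0,0],[1,-5,18,0,0,0,0],[1,-5,18,0,0,0,0],[1,5,-18,0,0,0,0],[1,5,-18,0,0,0,0],[1,0,0,0,0,0,0],[1,0,0,0,0,0,0]]'
python3 - <<'E'
from h import *
st();print(togo([.5553,-.0148,.0829],np.radians(-10)))
import pickle
o=[cam("scene"),cam("side")];pickle.dump(o,open("v9.pkl","wb"))
s=cv2.resize(o[0][0][165:205,280:350],(560,320),interpolation=cv2.INTER_CUBIC)
cv2.imwrite("pics/s9.png",s)
E
```

```text
time: 15.05
eef_pos: [0.5317, -0.0174, 0.0814]
tcp_rot: [0.765, 0.644, -0.003, -0.004]
contact_force: [-0.8, 0.1, -4.7]
opening: 0.149
finger_force: 108.6
time: 16.25
eef_pos: [0.5449, -0.0124, 0.0782]
tcp_rot: [0.765, 0.644, -0.006, -0.008]
contact_force: [-2.7, 0.7, -4.7]
opening: 0.145
finger_force: 108.8
time: 17.45
eef_pos: [0.5583, -0.0162, 0.0854]
tcp_rot: [0.765, 0.645, 0.001, 0.002]
contact_force: [0.2, 0.6, -3.1]
opening: 0.146
finger_force: 109.0
t 17.45 p [ 0.5583 -0.0162  0.0854] rot [0.7646 0.6445 0.0013 0.0019] F [ 0.2  0.6 -3.1] op 0.146 ff 109.0 q [-0.21  0.22  1.98 -0.    0.94 -0.04]
(array([ 0.9, -3.2,  2.5]), np.float64(0.004))
```

```bash
python3 -m jog '[[1,0,-18,0,0,0,0],[1,5,-18,0,0,0,0],[1,5,18,0,0,0,0],[1,5,18,0,0,0,0],[1,-5,-18,0,0,0,0],[1,-5,-18,0,0,0,0],[1,-5,18,0,0,0,0],[1,-5,18,0,0,0,0],[1,5,-18,0,0,0,0],[1,5,-18,0,0,0,0],[1,1,-2,0,0,0,0],[1,1,-2,0,0,0,0]]'
python3 - <<'E'
from h import *
f=[]
for i in range(14):
    imaging.read_camera("side"); f.append(get_state()["contact_force"][2])
print(np.mean(f),np.std(f))
E
```

```text
time: 18.75
eef_pos: [0.5559, -0.0144, 0.0849]
tcp_rot: [0.765, 0.645, 0.001, 0.001]
contact_force: [-0.0, 1.0, -3.3]
opening: 0.144
finger_force: 109.0
-3.6724119158897808 0.6584754479120005
```

View pics/s9.png

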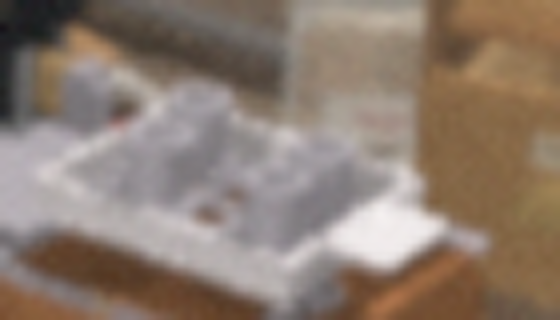

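```bash
python3 -m jog '[[1,0,0,-10,0,0,0],[1,0,0,-25,0,0,0],[1,0,0,-38,0,0,0],[1,10,-5,-42,0,0,-0.05],[1,25,-15,-42,0,0,-0.15],[1,43,-28,-42,0,0,-0.25],[1,61,-40,-42,0,0,-0.35],[1,79,-53,-42,0,0,-0.45],[1,97,-65,-42,0,0,-0.55],[1,115,-78,-42,0,0,-0.65],[1,133,-90,-42,0,0,-0.75],[1,151,-102,-42,0,0,-0.85]]'
python3 - <<'E'
from h import *
st(); print(togo([.4066,.3162,.12],np.radians(98)))
E
```

```text
time: 20.65
eef_pos: [0.4792, 0.1529, 0.1276]
tcp_rot: [0.429, 0.903, 0.0, 0.001]
contact_force: [0.2, -0.1, -4.1]
opening: 0.147
finger_force: 109.0
t 20.65 p [0.4792 0.1529 0.1276] rot [4.290e-01 9.033e-01 5.000e-04 8.000e-04] F [ 0.2 -0.1 -4.1] op 0.147 ff 109.0 q [ 0.11  0.04  2.09 -0.    1.01 -0.58]
(array([172.5,  46.9,   7.5]), np.float64(-1.026))
```

```bash
python3 -m jog '[[1,16,4,0,0,0,-0.1],[1,33,9,0,0,0,-0.2],[1,50,14,2,0,0,-0.3],[1,68,19,4,0,0,-0.4],[1,86,23,6,0,0,-0.5],[1,104,28,7,0,0,-0.6],[1,122,33,7,0,0,-0.7],[1,138,38,7,0,0,-0.8],[1,152,42,7,0,0,-0.9],[1,164,45,7,0,0,-0.98],[1,172,47,7,0,0,-1.026],[1,172,47,7,0,0,-1.026]]'
python3 - <<'E'
from h import *
st(); print(togo([.4066,.3162,.03],np.radians(98)))
E
```

```text
time: 21.85
eef_pos: [0.4074, 0.3161, 0.1199]
tcp_rot: [-0.068, 0.998, 0.0, 0.0]
contact_force: [1.6, -0.3, -4.7]
opening: 0.145
finger_force: 109.0
t 21.85 p [0.4074 0.3161 0.1199] rot [-6.820e-02  9.977e-01  1.000e-04  5.000e-04] F [ 1.6 -0.3 -4.7] op 0.145 ff 109.0 q [ 0.46  0.08  2.06 -0.    1.   -1.24]
(array([ 0.9,  0.2, 89.9]), np.float64(-0.003))
```

```bash
python3 -m jog '[[1,0,0,25,0,0,0],[1,0,0,50,0,0,0],[1,0,0,70,0,0,0],[1,0,0,82,0,0,0],[1,0,0,88,0,0,0],[1,0,0,91,0,0,0],[1,0,0,92,0,0,0],[1,0,0,93,0,0,0]]'
python3 - <<'E'
from h import *
st()
E
```

```text
time: 22.65
eef_pos: [0.4084, 0.3158, 0.0269]
tcp_rot: [-0.068, 0.998, 0.0, 0.001]
contact_force: [-0.4, -0.2, -3.8]
opening: 0.143
finger_force: 109.0
t 22.65 p [0.4084 0.3158 0.0269] rot [-6.750e-02  9.977e-01  4.000e-04  1.000e-03] F [-0.4 -0.2 -3.8] op 0.143 ff 109.0 q [ 0.46  0.24  2.09 -0.    0.81 -1.24]
```

```bash
python3 -m jog '[[1,0,0,1,0,0,0],[1,0,0,2,0,0,0],[1,0,0,3,0,0,0],[1,0,0,3,0,0,0],[0.6,0,0,3,0,0,0],[0,0,0,3,0,0,0],[0,0,0,3,0,0,0],[0,0,0,3,0,0,0],[0,0,0,-47,0,0,0],[0,0,0,-97,0,0,0],[0,-20,0,-127,0,0,0],[0,-50,0,-127,0,0,0]]'
python3 -m jog '[[0,0,0,0,0,0,0],[0,0,0,0,0,0,0],[0,0,0,0,0,0,0]]'
python3 - <<'E'
from h import *
import pickle
st()
o=cam("wrist"); pickle.dump(o,open("w10.pkl","wb"));s=cam("scene");pickle.dump(s,open("s10.pkl","wb"))
a=cv2.resize(o[0][70:300,100:412],(800,590),interpolation=cv2.INTER_CUBIC)
p=proj([.54,-.109,.03],*s[1:]).astype(int)
b=cv2.resize(s[0][p[1]-30:p[1]+30,p[0]-45:p[0]+45],(270,180),interpolation=cv2.INTER_CUBIC)
a[410:590,530:800]=b;cv2.imwrite("pics/w10.png",a)
E
```

```text
time: 23.85
eef_pos: [0.46, 0.324, 0.1596]
tcp_rot: [-0.068, 0.998, 0.002, 0.005]
contact_force: [-0.0, 0.4, -0.1]
opening: 1.003
finger_force: 0.0
time: 24.15
eef_pos: [0.4558, 0.3217, 0.1517]
tcp_rot: [-0.068, 0.998, -0.0, -0.001]
contact_force: [-1.1, -0.3, -0.6]
opening: 1.0
finger_force: 0.0
t 24.15 p [0.4558 0.3217 0.1517] rot [-6.760e-02  9.977e-01 -4.000e-04 -1.300e-03] F [-1.1 -0.3 -0.6] op 1.0 ff 0.0 q [ 0.43  0.13  1.94  0.    1.07 -1.27]
```

View pics/w10.png

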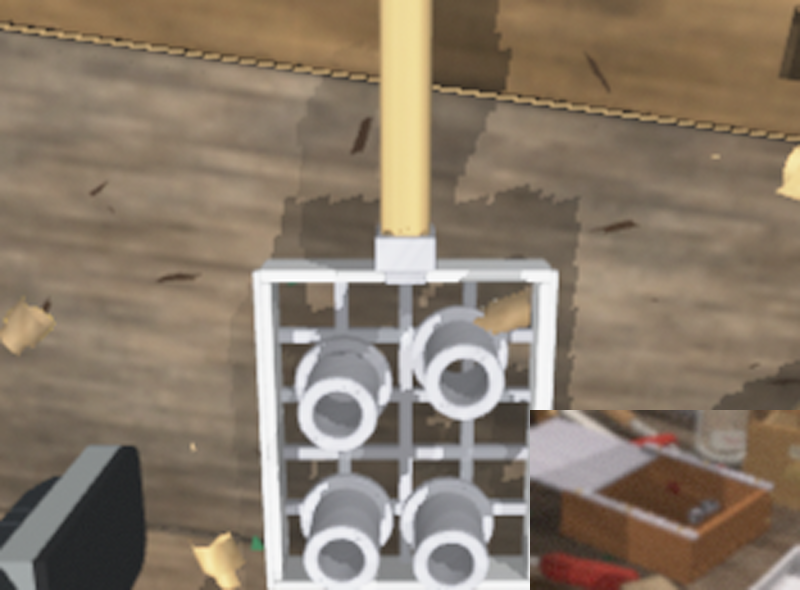

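```bash
cat >> h.py <<'E'
def rings(o,z,guess=None):
    "bush tops: bright-rim circles near guessed pixels (or projected world points)"
    g=cv2.GaussianBlur(cv2.cvtColor(o[0],cv2.COLOR_BGR2GRAY),(3,3),0);r=[]
    for q in guess:
        u=np.asarray(q,float) if len(q)==2 else proj(q,*o[1:])
        f=o[1][0,0]/abs((o[2]@np.r_[ray(u,*o[1:],z)]+o[3])[2]); R=.012*f
        x0,y0=(u-2.0*R).astype(int).clip(0);n=int(4*R)
        c=cv2.HoughCircles(cv2.resize(g[y0:y0+n,x0:x0+n],None,fx=4,fy=4,interpolation=cv2.INTER_CUBIC),cv2.HOUGH_GRADIENT,1.5,200,param1=120,param2=12,minRadius=int(4*R*.9),maxRadius=int(4*R*1.1))
        r.append(None if c is None else c[0,0,:2]/4+[x0,y0])
    return r
E
python3 - <<'E'
from h import *
import pickle
o=pickle.load(open("w10.pkl","rb"))
G=[(337,412),(463,381),(341,557),(450,561)]
G=[(u/2.564+100,v/2.565+70) for u,v in G]
c=rings(o,.0355,G)
for g,p in zip(G,c):
    print(np.round(g,1),p,np.round(ray(g,*o[1:],.0355),4), None if p is None else np.round(ray(p,*o[1:],.0355),4))
fl=[(345,383),(460,352),(346,515),(447,518)]
for u,v in fl: print("flange",np.round(ray((u/2.564+100,v/2.565+70),*o[1:],.0095),4))
E
```

```text
[231.4 230.6] [232.0625 229.1875] [0.4904 0.3058 0.0355] [0.4891 0.3062 0.0355]
[280.6 218.5] [280.6875 216.8125] [0.4754 0.3419 0.0355] [0.474  0.3418 0.0355]
[233.  287.2] [237.6875 272.1875] [0.539  0.3128 0.0355] [0.5251 0.3149 0.0355]
[275.5 288.7] [276.3125 275.3125] [0.5357 0.3472 0.0355] [0.5236 0.346  0.0355]
flange [0.4905 0.3066 0.0095]
flange [0.4747 0.3426 0.0095]
flange [0.5384 0.3126 0.0095]
flange [0.5348 0.3473 0.0095]
```

```bash
python3 - <<'E'
from h import *
print(togo([.4745,.342,.11],np.radians(53)))
E
```

```text
(array([-21.4,  17.5,  41.7]), np.float64(0.781))
```

```bash
python3 -m jog '[[0.55,-21,17,42,0,0,0.781],[0.55,-21,17,42,0,0,0.781],[0.55,-21,17,42,0,0,0.781],[0.55,-21,17,42,0,0,0.781],[0.55,-21,17,42,0,0,0.781],[0.55,-21,17,42,0,0,0.781],[0.55,-21,17,42,0,0,0.781],[0.55,-21,17,42,0,0,0.781]]' 60
python3 - <<'E'
from h import *
import pickle
st();o=cam("wrist");pickle.dump(o,open("w11.pkl","wb"))
P1=pickle.load(open("w10.pkl","rb"))
a=[(337,412),(463,381),(341,557),(450,561)];W=[(.4898,.306),(.4745,.342),(.5387,.3127),(.5352,.3472)]
c=rings(o,.0355,[(*w,.0355) for w in W])
M1=P1[1]@np.c_[P1[2],P1[3]];M2=o[1]@np.c_[o[2],o[3]]
for (u,v),w,p in zip(a,W,c):
    print(w,"pred",proj((*w,.0355),*o[1:]),"hough",p)
    if p is not None:
        X=cv2.triangulatePoints(M1,M2,np.float64((u/2.564+100,v/2.565+70)),np.float64(p));print("  tri",np.round((X[:3]/X[3]).ravel(),4))
cv2.imwrite("pics/w11.png",cv2.resize(o[0],(800,600)))
print(togo([.4745,.342,.032],np.radians(53)))
E
```

```text
time: 25.05
eef_pos: [0.475, 0.3418, 0.1105]
tcp_rot: [0.317, 0.948, -0.0, -0.0]
contact_force: [0.6, -0.3, 1.1]
opening: 0.45
finger_force: 0.0
t 25.05 p [0.475  0.3418 0.1105] rot [ 3.168e-01  9.485e-01 -3.000e-04 -3.000e-04] F [ 0.6 -0.3  1.1] op 0.45 ff 0.0 q [ 0.45  0.24  1.9   0.    1.   -0.48]
(0.4898, 0.306) pred [227.33023912 255.05292821] hough [233.3125 262.4375]
  tri [0.4946 0.3054 0.0325]
(0.4745, 0.342) pred [257.1688462 206.0088581] hough [258.1875 205.8125]
  tri [0.4755 0.3422 0.0341]
(0.5387, 0.3127) pred [279.21682509 301.91888984] hough [280.5625 304.4375]
  tri [0.5394 0.3127 0.0363]
(0.5352, 0.3472) pred [318.09111837 270.96482572] hough [315.5625 258.1875]
  tri [0.5341 0.3489 0.0299]
(array([ 0.6, -0.1, 78.6]), np.float64(0.001))
```

Heights agree (top at about 35 mm) and b's position is confirmed. Descend and grip.

```bash
python3 -m jog '[[0.55,0,0,40,0,0,0],[0.55,0,0,65,0,0,0],[0.55,0,0,78,0,0,0],[0.55,0,0,78,0,0,0],[1,0,0,78,0,0,0],[1,0,0,78,0,0,0],[1,0,0,78,0,0,0],[1,0,0,78,0,0,0],[1,0,0,60,0,0,0],[1,0,0,30,0,0,0],[1,0,0,-20,0,0,0],[1,0,0,-60,0,0,0]]' 60
python3 - <<'E'
from h import *
st();print(togo([.44,-.20,.2]))
E
```

```text
time: 26.3
eef_pos: [0.4758, 0.3419, 0.1735]
tcp_rot: [0.317, 0.948, 0.001, 0.001]
contact_force: [0.3, 0.0, -0.3]
opening: 0.254
finger_force: 58.8
t 26.3 p [0.4758 0.3419 0.1735] rot [3.173e-01 9.483e-01 6.000e-04 6.000e-04] F [ 0.3  0.  -0.3] op 0.254 ff 58.8 q [ 0.45  0.16  1.86  0.    1.12 -0.48]
[-297.5 -454.3  -27. ]
```

```bash
python3 -m jog '[[1,-310,-480,-77,0,0,1.04],[1,-310,-480,-77,0,0,1.04],[1,-310,-480,-77,0,0,1.04],[1,-310,-480,-77,0,0,1.04],[1,-310,-480,-77,0,0,1.04],[1,-310,-480,-77,0,0,1.04],[1,-310,-480,-77,0,0,1.04],[1,-310,-480,-77,0,0,1.04],[1,-310,-480,-77,0,0,1.04],[1,-310,-480,-77,0,0,1.04],[1,-310,-480,-77,0,0,1.04],[1,-310,-480,-77,0,0,1.04]]'
python3 - <<'E'
from h import *
st();print(togo([.425,-.33,.25],np.radians(-6.5)))
E
```

```text
time: 27.5
eef_pos: [0.4338, -0.2317, 0.2493]
tcp_rot: [0.748, 0.664, -0.0, 0.002]
contact_force: [0.3, 0.1, -0.1]
opening: 0.253
finger_force: 58.9
t 27.5 p [ 0.4338 -0.2317  0.2493] rot [ 7.476e-01  6.641e-01 -1.000e-04  1.500e-03] F [ 0.3  0.1 -0.1] op 0.253 ff 58.9 q [-0.7  -0.13  2.01 -0.    1.26 -0.58]
(array([-98.6,   2.9,  -0.5]), np.float64(-0.005))
```

```bash
python3 -m jog '[[1,-60,0,0,0,0,0],[1,-60,0,0,0,0,0],[1,-60,0,0,0,0,0],[1,-60,0,0,0,0,0]]'
python3 - <<'E'
from h import *
import pickle
st();o=cam("wrist");pickle.dump(o,open("w12.pkl","wb"));cv2.imwrite("pics/w12.png",o[0])
h=cv2.cvtColor(o[0],cv2.COLOR_BGR2HSV);m=cv2.inRange(h,(0,0,170),(179,45,255))
C,_=cv2.findContours(m,cv2.RETR_EXTERNAL,cv2.CHAIN_APPROX_SIMPLE)
for c in sorted(C,key=cv2.contourArea)[-3:]:
    r=cv2.minAreaRect(c);b=cv2.boxPoints(r);w=np.array([ray(p,*o[1:],.022)[:2] for p in b]);print(cv2.contourArea(c),np.round(b),np.round(w,4).tolist(),w.mean(0))
E
```

```text
time: 27.9
eef_pos: [0.4273, -0.2868, 0.2477]
tcp_rot: [0.747, 0.665, 0.0, -0.0]
contact_force: [0.5, 0.3, 0.4]
opening: 0.25
finger_force: 58.9
t 27.9 p [ 0.4273 -0.2868  0.2477] rot [ 7.466e-01  6.653e-01  3.000e-04 -5.000e-04] F [0.5 0.3 0.4] op 0.25 ff 58.9 q [-0.79 -0.07  1.96  0.    1.25 -0.67]
388.0 [[271.  38.]
 [274.  -1.]
 [285.   0.]
 [282.  38.]] [[0.4552, -0.1665], [0.4614, -0.1338], [0.4718, -0.1357], [0.4659, -0.1685]] [ 0.46359563 -0.15111161]
443.0 [[423.  48.]
 [433.  -2.]
 [443.   0.]
 [434.  50.]] [[0.6011, -0.1925], [0.6092, -0.1498], [0.6192, -0.1526], [0.6115, -0.1955]] [ 0.61023985 -0.17261669]
17218.5 [[178. 114.]
 [363. 109.]
 [366. 228.]
 [181. 233.]] [[0.3532, -0.2275], [0.541, -0.2439], [0.5405, -0.3736], [0.334, -0.356]] [ 0.44218394 -0.30025931]
```

View pics/w12.png

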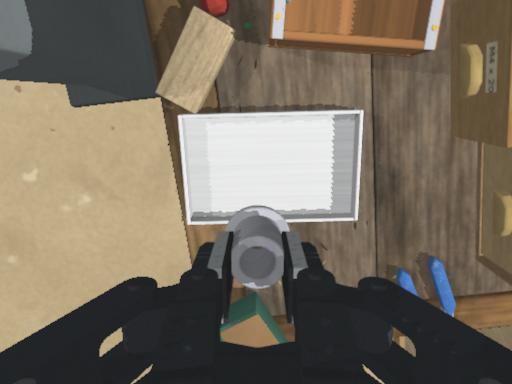

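```bash
cat >> h.py <<'E'
def tray(o):
    "tray centre, yaw: white blob, rim corners at z=.022 (approxPoly quad)"
    h=cv2.cvtColor(o[0],cv2.COLOR_BGR2HSV);m=cv2.inRange(h,(0,0,115),(179,30,255))
    m=cv2.morphologyEx(m,cv2.MORPH_OPEN,np.ones((3,3)))
    C,_=cv2.findContours(m,cv2.RETR_EXTERNAL,cv2.CHAIN_APPROX_SIMPLE);c=cv2.convexHull(max(C,key=cv2.contourArea))
    q=cv2.approxPolyDP(c,12,True)[:,0];return q,np.array([ray(p,*o[1:],.022)[:2] for p in q])
E
python3 - <<'E'
from h import *
import pickle
o=pickle.load(open("w12.pkl","rb"))
q,w=tray(o);print(q.tolist(),np.round(w,3).tolist())
c=np.array([ray(p,*o[1:],.022)[:2] for p in[(179,115),(362,110),(357,221),(189,223)]]);print(np.round(c,4).tolist(),c.mean(0),np.degrees(np.arctan2(*(c[1]-c[0])[::-1])),np.degrees(np.arctan2(*(c[2]-c[3])[::-1])),np.linalg.norm(c[1]-c[0]),np.linalg.norm(c[2]-c[1]))
ct=c.mean(0);x=np.r_[(c[1]-c[0]+c[2]-c[3]),0];x/=np.linalg.norm(x);y=np.array([-x[1],x[0],0])
for a,b in((-.045,-.025),(.045,-.025),(.045,.025),(-.045,.025)): print((a,b),np.round(np.r_[ct,0]+a*x+b*y,4))
s=pickle.load(open("v0.pkl","rb"))["scene"];s2=pickle.load(open("s10.pkl","rb"))
for k in(s,s2):
  print("scene px of centre",proj([*ct,.004],*k[1:]))
h=[cv2.inRange(cv2.cvtColor(k[0],cv2.COLOR_BGR2HSV),(0,0,190),(179,30,255))[215:280,325:410] for k in(s,s2)]
for m in h: M=cv2.moments(m);print(M["m10"]/M["m00"]+325,M["m01"]/M["m00"]+215)
E
```

```text
[[363, 110], [356, 220], [244, 236], [187, 223], [177, 115]] [[0.541, -0.245], [0.53, -0.363], [0.404, -0.368], [0.343, -0.345], [0.352, -0.228]]
[[0.3543, -0.2283], [0.54, -0.2446], [0.5306, -0.3643], [0.3449, -0.3454]] [ 0.44247104 -0.2956471 ] -5.008401116006238 -5.803684890444118 0.18644935756108943 0.12000224002324071
(-0.045, -0.025) [ 0.3953 -0.3163  0.    ]
(0.045, -0.025) [ 0.4849 -0.3248  0.    ]
(0.045, 0.025) [ 0.4896 -0.275   0.    ]
(-0.045, 0.025) [ 0.4    -0.2665  0.    ]
scene px of centre [353.97277468 240.28190419]
scene px of centre [353.97277468 240.28190419]
366.83502170767 248.9797395079595
353.26284751474304 241.26958719460825
```

```bash
python3 - <<'E'
from h import *
print(togo([.4849,-.3248,.06],np.radians(-5.4)))
E
```

```text
(array([-31.8,  61.5, 187.7]), np.float64(-0.02))
```

```bash
python3 -m jog '[[1,-16,30,20,0,0,-0.02],[1,-32,61,60,0,0,-0.02],[1,-32,61,110,0,0,-0.02],[1,-32,61,150,0,0,-0.02],[1,-32,61,180,0,0,-0.02],[1,-32,61,200,0,0,-0.02],[1,-32,61,210,0,0,-0.02],[1,-32,61,214,0,0,-0.02],[1,-32,61,216,0,0,-0.02],[1,-32,61,216,0,0,-0.02],[1,-32,61,216,0,0,-0.02]]'
```

```text
time: 29.05
eef_pos: [0.4851, -0.3271, 0.0333]
tcp_rot: [0.74, 0.673, 0.0, 0.001]
contact_force: [-0.1, 0.0, -0.2]
opening: 0.253
finger_force: 59.0
```

```bash
python3 -m jog '[[1,0,0,1.5,0,0,0],[1,0,0,1.5,0,0,0],[0.55,0,0,1.5,0,0,0],[0.55,0,0,1.5,0,0,0],[0.55,0,0,1.5,0,0,0],[0.55,0,0,-25,0,0,0],[0.55,0,0,-75,0,0,0],[0.55,0,0,-120,0,0,0],[0.55,0,0,-140,0,0,0],[0.55,0,0,-140,0,0,0]]'
python3 - <<'E'
from h import *
st();print(togo([.4898,.306,.2],np.radians(53)))
E
```

```text
time: 30.05
eef_pos: [0.4862, -0.3283, 0.1767]
tcp_rot: [0.74, 0.673, 0.0, 0.005]
contact_force: [0.6, 0.4, -0.7]
opening: 0.453
finger_force: 0.0
t 30.05 p [ 0.4862 -0.3283  0.1767] rot [7.399e-01 6.727e-01 3.000e-04 4.500e-03] F [ 0.6  0.4 -0.7] op 0.453 ff 0.0 q [-0.77  0.16  1.86 -0.    1.11 -0.67]
(array([631.6, -56.4, -27.2]), np.float64(-1.02))
```

```bash
python3 -m jog '[[0.55,632,-56,-27,0,0,-1.02],[0.55,632,-56,-27,0,0,-1.02],[0.55,632,-56,-27,0,0,-1.02],[0.55,632,-56,-27,0,0,-1.02],[0.55,632,-56,-27,0,0,-1.02],[0.55,632,-56,-27,0,0,-1.02],[0.55,632,-56,-27,0,0,-1.02],[0.55,632,-56,-27,0,0,-1.02],[0.55,632,-56,-27,0,0,-1.02],[0.55,632,-56,-27,0,0,-1.02],[0.55,632,-56,-27,0,0,-1.02],[0.55,632,-56,-27,0,0,-1.02]]'
python3 - <<'E'
from h import *
st();print(togo([.4898,.306,.11],np.radians(53)))
E
```

```text
time: 31.25
eef_pos: [0.4869, 0.2747, 0.1952]
tcp_rot: [0.317, 0.948, -0.001, -0.001]
contact_force: [-0.1, -0.6, 0.3]
opening: 0.452
finger_force: 0.0
t 31.25 p [0.4869 0.2747 0.1952] rot [ 0.3172  0.9483 -0.001  -0.0012] F [-0.1 -0.6  0.3] op 0.452 ff 0.0 q [ 0.33  0.08  1.91 -0.    1.16 -0.59]
(array([16.4, 26.9, 85.2]), np.float64(0.0))
```

```bash
python3 -m jog '[[0.55,16,27,85,0,0,0],[0.55,16,27,85,0,0,0],[0.55,16,27,85,0,0,0],[0.55,16,27,85,0,0,0]]'
python3 - <<'E'
from h import *
import pickle
st();o=cam("wrist");pickle.dump(o,open("w13.pkl","wb"))
W=[(.4898,.306),(.5387,.3127),(.5352,.3472)]
for w,p in zip(W,rings(o,.0355,[(*w,.0355) for w in W])): print(w,proj((*w,.0355),*o[1:]),p,None if p is None else np.round(ray(p,*o[1:],.0355),4))
cv2.imwrite("pics/w13.png",cv2.resize(o[0],(800,600)))
print(togo([.4898,.306,.032],np.radians(53)))
E
```

```text
time: 31.65
eef_pos: [0.4904, 0.3035, 0.1104]
tcp_rot: [0.317, 0.948, -0.002, -0.002]
contact_force: [0.8, 1.0, 0.6]
opening: 0.452
finger_force: 0.0
t 31.65 p [0.4904 0.3035 0.1104] rot [ 0.317   0.9484 -0.0016 -0.0017] F [0.8 1.  0.6] op 0.452 ff 0.0 q [ 0.38  0.22  1.92 -0.    1.   -0.55]
(0.4898, 0.306) [260.26405545 204.14400752] [261.1875 204.4375] [0.4903 0.3063 0.0355]
(0.5387, 0.3127) [313.06332621 255.23414727] [306.1875 243.6875] [0.5293 0.3138 0.0355]
(0.5352, 0.3472) [354.65863428 221.55496526] [349.0625 209.8125] [0.5264 0.3486 0.0355]
(array([ 3.1,  0.5, 80.6]), np.float64(-0.0))
```

```bash
python3 -m jog '[[0.55,1,0,40,0,0,0],[0.55,1,0,65,0,0,0],[0.55,1,0,78,0,0,0],[0.55,1,0,78,0,0,0],[1,1,0,78,0,0,0],[1,1,0,78,0,0,0],[1,1,0,78,0,0,0],[1,1,0,78,0,0,0],[1,1,0,60,0,0,0],[1,1,0,30,0,0,0],[1,1,0,-20,0,0,0],[1,1,0,-60,0,0,0]]'
python3 - <<'E'
from h import *
st();print(togo([.3953,-.3163,.2],np.radians(-5.4)))
E
```

```text
time: 32.9
eef_pos: [0.491, 0.3049, 0.1747]
tcp_rot: [0.317, 0.948, 0.0, 0.0]
contact_force: [1.4, 0.6, -0.2]
opening: 0.247
finger_force: 58.9
t 32.9 p [0.491  0.3049 0.1747] rot [3.172e-01 9.483e-01 5.000e-04 4.000e-04] F [ 1.4  0.6 -0.2] op 0.247 ff 58.9 q [ 0.38  0.14  1.88  0.    1.12 -0.55]
(array([-297.4, -553.7,  -25.8]), np.float64(1.019))
```

```bash
python3 -m jog '[[1,-297,-554,-26,0,0,1.019],[1,-297,-554,-26,0,0,1.019],[1,-297,-554,-26,0,0,1.019],[1,-297,-554,-26,0,0,1.019],[1,-297,-554,-26,0,0,1.019],[1,-297,-554,-26,0,0,1.019],[1,-297,-554,-26,0,0,1.019],[1,-297,-554,-26,0,0,1.019],[1,-297,-554,-26,0,0,1.019],[1,-297,-554,-26,0,0,1.019],[1,-297,-554,-26,0,0,1.019],[1,-297,-554,-26,0,0,1.019]]'
python3 -m jog '[[1,0,0,0,0,0,0],[1,0,0,0,0,0,0]]'
python3 - <<'E'
from h import *
st();print(togo([.3953,-.3163,.033],np.radians(-5.4)))
import pickle
o=cam("wrist");pickle.dump(o,open("w14.pkl","wb"));q,w=tray(o);print(q.tolist(),np.round(w,3).tolist());cv2.imwrite("pics/w14.png",o[0])
E
```

```text
time: 34.1
eef_pos: [0.3985, -0.2895, 0.1977]
tcp_rot: [0.74, 0.673, 0.0, 0.001]
contact_force: [0.9, 0.3, 0.8]
opening: 0.245
finger_force: 58.9
time: 34.3
eef_pos: [0.3987, -0.2885, 0.1972]
tcp_rot: [0.74, 0.672, 0.0, -0.0]
contact_force: [-0.8, 0.3, -0.4]
opening: 0.251
finger_force: 58.9
t 34.3 p [ 0.3987 -0.2885  0.1972] rot [ 7.404e-01  6.721e-01  2.000e-04 -2.000e-04] F [-0.8  0.3 -0.4] op 0.251 ff 58.9 q [-0.83 -0.08  2.06  0.    1.16 -0.74]
(array([-28.1,  -0.7, 164.2]), np.float64(-0.002))
[[414, 109], [399, 236], [204, 236], [198, 110]] [[0.541, -0.245], [0.53, -0.363], [0.342, -0.345], [0.353, -0.227]]
```

Tray still where it was measured. Placing.

```bash
python3 -m jog '[[1,-14,0,40,0,0,0],[1,-28,0,80,0,0,0],[1,-28,0,120,0,0,0],[1,-28,0,150,0,0,0],[1,-28,0,160,0,0,0],[1,-28,0,165,0,0,0],[1,-28,0,166,0,0,0],[1,-28,0,166,0,0,0],[1,-28,0,166,0,0,0]]'
python3 -m jog '[[0.55,0,0,0,0,0,0],[0.55,0,0,0,0,0,0],[0.55,0,0,0,0,0,0],[0.55,0,0,-25,0,0,0],[0.55,0,0,-75,0,0,0],[0.55,0,0,-120,0,0,0],[0.55,0,0,-150,0,0,0],[0.55,0,0,-150,0,0,0]]'
python3 - <<'E'
from h import *
st();print(togo([.5352,.3472,.2],np.radians(8)))
E
```

```text
time: 35.25
eef_pos: [0.395, -0.3115, 0.0352]
tcp_rot: [0.738, 0.674, -0.0, -0.007]
contact_force: [-14.3, 14.5, 31.6]
opening: 0.252
finger_force: 62.1
time: 36.05
eef_pos: [0.399, -0.3179, 0.1872]
tcp_rot: [0.739, 0.673, -0.0, 0.006]
contact_force: [-0.3, -0.7, -0.5]
opening: 0.45
finger_force: 0.0
t 36.05 p [ 0.399  -0.3179  0.1872] rot [ 7.394e-01  6.733e-01 -2.000e-04  5.800e-03] F [-0.3 -0.7 -0.5] op 0.45 ff 0.0 q [-0.87 -0.03  2.04  0.    1.12 -0.78]
(array([674.8,  73.7, -17.6]), np.float64(-0.233))
```

```bash
python3 - <<'E'
from h import *
import pickle
o=cam("wrist");pickle.dump(o,open("w15.pkl","wb"));q,w=tray(o);print(q.tolist(),np.round(w,3).tolist())
i=cv2.resize(o[0],(800,600),interpolation=cv2.INTER_CUBIC);cv2.imwrite("pics/w15.png",i)
s=cam("scene")
p=proj([.44,-.3,.02],*s[1:]).astype(int);print(p)
b=cv2.resize(s[0][p[1]-40:p[1]+40,p[0]-50:p[0]+50],(300,240),interpolation=cv2.INTER_CUBIC);i[360:,500:]=b;cv2.imwrite("pics/w15.png",i)
E
```

```text
[[418, 71], [403, 208], [196, 209], [189, 72]] [[0.54, -0.244], [0.531, -0.362], [0.343, -0.345], [0.354, -0.228]]
[355 236]
```

View pics/w15.png

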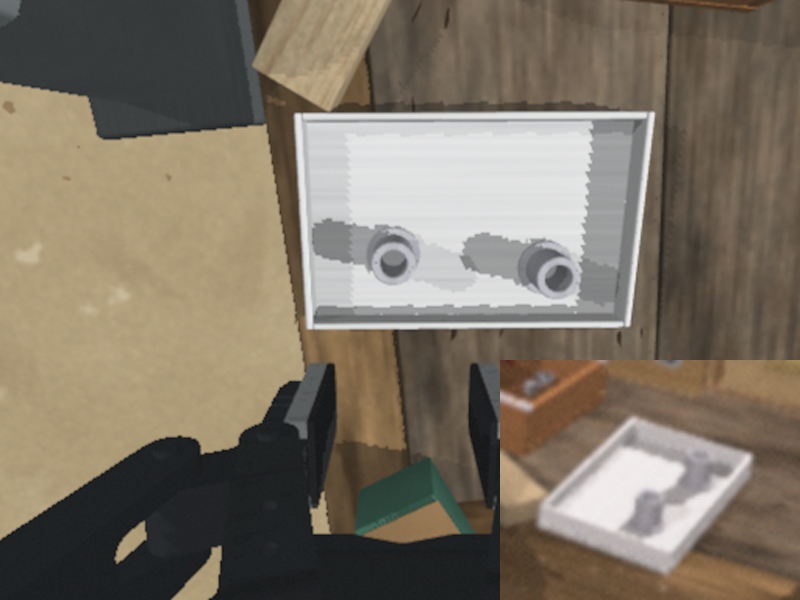

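```bash
python3 -m jog '[[0.55,675,74,-18,0,0,-0.233],[0.55,675,74,-18,0,0,-0.233],[0.55,675,74,-18,0,0,-0.233],[0.55,675,74,-18,0,0,-0.233],[0.55,675,74,-18,0,0,-0.233],[0.55,675,74,-18,0,0,-0.233],[0.55,675,74,-18,0,0,-0.233],[0.55,675,74,-18,0,0,-0.233],[0.55,675,74,-18,0,0,-0.233],[0.55,675,74,-18,0,0,-0.233],[0.55,675,74,-18,0,0,-0.233],[0.55,675,74,-18,0,0,-0.233]]'
python3 - <<'E'
from h import *
print(togo([.5352,.3472,.12],np.radians(8)))
E
```

```text
time: 37.35
eef_pos: [0.5163, 0.2738, 0.1942]
tcp_rot: [0.656, 0.755, -0.002, -0.001]
contact_force: [1.2, -1.1, 0.4]
opening: 0.442
finger_force: 0.0
(array([70.1, 29.3, 74. ]), np.float64(-0.0))
```

```bash
python3 -m jog '[[0.55,70,29,74,0,0,0],[0.55,70,29,74,0,0,0],[0.55,70,29,74,0,0,0],[0.55,70,29,74,0,0,0],[0.55,70,29,74,0,0,0]]'
python3 - <<'E'
from h import *
import pickle
st();o=cam("wrist");pickle.dump(o,open("w16.pkl","wb"))
W=[(.5387,.3127),(.5352,.3472)]
for w,p in zip(W,rings(o,.0355,[(*w,.0355) for w in W])): print(w,proj((*w,.0355),*o[1:]),p,None if p is None else np.round(ray(p,*o[1:],.0355),4))
E
```

```text
time: 37.85
eef_pos: [0.5366, 0.3445, 0.1231]
tcp_rot: [0.656, 0.754, -0.0, 0.0]
contact_force: [0.1, -0.4, 0.5]
opening: 0.451
finger_force: 0.0
t 37.85 p [0.5366 0.3445 0.1231] rot [ 6.564e-01  7.544e-01 -3.000e-04  1.000e-04] F [ 0.1 -0.4  0.5] op 0.451 ff 0.0 q [ 0.41  0.33  1.76 -0.    1.05  0.27]
(0.5387, 0.3127) [253.07496034 245.01502677] [255.3125 252.5625] [0.541  0.3073 0.0355]
(0.5352, 0.3472) [254.91789701 196.96205907] [257.1875 195.4375] [0.5365 0.3485 0.0355]
```

```bash
python3 -m jog '[[0.55,1,1,40,0,0,0],[0.55,1,1,74,0,0,0],[0.55,1,1,87,0,0,0],[0.55,1,1,87,0,0,0],[1,1,1,87,0,0,0],[1,1,1,87,0,0,0],[1,1,1,87,0,0,0],[1,1,1,87,0,0,0],[1,1,1,87,0,0,0],[1,1,1,60,0,0,0],[1,1,1,20,0,0,0],[1,1,1,-30,0,0,0]]'
python3 -m jog '[[1,0,0,-35,0,0,0],[1,0,0,-40,0,0,0]]'
python3 - <<'E'
from h import *
st();print(togo([.4896,-.275,.2],np.radians(-5.4)))
E
```

```text
time: 39.1
eef_pos: [0.5365, 0.346, 0.1527]
tcp_rot: [0.656, 0.755, -0.001, -0.001]
contact_force: [1.2, 0.6, 0.1]
opening: 0.248
finger_force: 58.8
time: 39.3
eef_pos: [0.541, 0.3481, 0.2014]
tcp_rot: [0.656, 0.755, 0.007, 0.003]
contact_force: [0.3, 0.7, -0.5]
opening: 0.25
finger_force: 58.8
t 39.3 p [0.541  0.3481 0.2014] rot [0.6562 0.7546 0.0067 0.0031] F [ 0.3  0.7 -0.5] op 0.25 ff 58.8 q [0.41 0.25 1.71 0.   1.17 0.27]
(array([-610. , -137.4,   -3.1]), np.float64(0.234))
```

```bash
python3 -m jog '[[1,-610,-137,-3,0,0,0.234],[1,-610,-137,-3,0,0,0.234],[1,-610,-137,-3,0,0,0.234],[1,-610,-137,-3,0,0,0.234],[1,-610,-137,-3,0,0,0.234],[1,-610,-137,-3,0,0,0.234],[1,-610,-137,-3,0,0,0.234],[1,-610,-137,-3,0,0,0.234],[1,-610,-137,-3,0,0,0.234],[1,-610,-137,-3,0,0,0.234],[1,-610,-137,-3,0,0,0.234],[1,-610,-137,-3,0,0,0.234]]'
python3 -m jog '[[1,0,0,0,0,0,0],[1,0,0,0,0,0,0]]'
python3 - <<'E'
from h import *
st();print(togo([.4896,-.275,.036],np.radians(-5.4)))
o=cam("wrist");q,w=tray(o);print(np.round(w,3).tolist())
E
```

```text
time: 40.5
eef_pos: [0.4878, -0.2535, 0.1957]
tcp_rot: [0.74, 0.673, 0.0, 0.0]
contact_force: [1.5, 0.8, -0.9]
opening: 0.25
finger_force: 58.8
time: 40.7
eef_pos: [0.4879, -0.2524, 0.1953]
tcp_rot: [0.741, 0.672, 0.0, -0.0]
contact_force: [-1.1, 0.1, 0.1]
opening: 0.246
finger_force: 58.8
t 40.7 p [ 0.4879 -0.2524  0.1953] rot [ 7.408e-01  6.718e-01  2.000e-04 -4.000e-04] F [-1.1  0.1  0.1] op 0.246 ff 58.8 q [-0.66  0.06  1.93  0.    1.15 -0.56]
(array([-22.5,   3.9, 159.3]), np.float64(-0.003))
[[0.541, -0.244], [0.535, -0.326], [0.501, -0.36], [0.343, -0.345], [0.353, -0.228]]
```

```bash
python3 -m jog '[[1,-11,2,40,0,0,0],[1,-22,4,80,0,0,0],[1,-22,4,120,0,0,0],[1,-22,4,145,0,0,0],[1,-22,4,154,0,0,0],[1,-22,4,158,0,0,0],[1,-22,4,159,0,0,0],[1,-22,4,159,0,0,0]]'
python3 -m jog '[[1,0,0,1.5,0,0,0],[1,0,0,1.5,0,0,0]]'
```

```text
time: 41.55
eef_pos: [0.4916, -0.2743, 0.0387]
tcp_rot: [0.74, 0.673, 0.0, 0.002]
contact_force: [0.0, 0.9, 0.2]
opening: 0.248
finger_force: 58.9
time: 41.75
eef_pos: [0.4915, -0.2747, 0.0373]
tcp_rot: [0.74, 0.673, 0.0, 0.002]
contact_force: [0.5, 0.6, 4.5]
opening: 0.244
finger_force: 59.3
```

```bash
python3 -m jog '[[0.55,0,0,0,0,0,0],[0.55,0,0,0,0,0,0],[0.55,0,0,0,0,0,0],[0.55,0,0,-25,0,0,0],[0.55,0,0,-75,0,0,0],[0.55,0,0,-120,0,0,0],[0.55,0,0,-160,0,0,0],[0.55,0,0,-160,0,0,0]]'
python3 - <<'E'
from h import *
print(togo([.5397,.311,.2],np.radians(8)))
E
```

```text
time: 42.55
eef_pos: [0.4933, -0.2764, 0.2031]
tcp_rot: [0.74, 0.673, 0.001, 0.007]
contact_force: [0.2, -0.4, -0.2]
opening: 0.451
finger_force: 0.0
(array([589.1,  -9.5,  -1.5]), np.float64(-0.235))
```

```bash
python3 -m jog '[[0.55,589,-9,0,0,0,-0.235],[0.55,589,-9,0,0,0,-0.235],[0.55,589,-9,0,0,0,-0.235],[0.55,589,-9,0,0,0,-0.235],[0.55,589,-9,0,0,0,-0.235],[0.55,589,-9,0,0,0,-0.235],[0.55,589,-9,0,0,0,-0.235],[0.55,589,-9,0,0,0,-0.235],[0.55,589,-9,0,0,0,-0.235],[0.55,589,-9,0,0,0,-0.235],[0.55,589,-9,0,0,0,-0.235],[0.55,589,-9,0,0,0,-0.235]]'
python3 - <<'E'
from h import *
print(togo([.5397,.311,.12],np.radians(8)))
E
```

```text
time: 43.75
eef_pos: [0.5364, 0.3159, 0.1942]
tcp_rot: [0.655, 0.755, -0.001, -0.0]
contact_force: [0.8, 0.2, 0.6]
opening: 0.451
finger_force: 0.0
(array([-5.3,  2.7, 74.2]), np.float64(0.002))
```

```bash
python3 -m jog '[[0.55,-5,3,40,0,0,0],[0.55,-5,3,74,0,0,0],[0.55,-5,3,74,0,0,0],[0.55,-5,3,74,0,0,0]]'
python3 - <<'E'
from h import *
import pickle
st();o=cam("wrist");pickle.dump(o,open("w17.pkl","wb"))
for w in[(.5397,.311),(.5387,.3127)]:
    p=rings(o,.0355,[(*w,.0355)])[0]; print(w,proj((*w,.0355),*o[1:]),p,None if p is None else np.round(ray(p,*o[1:],.0355),4))
    print(togo([*ray(p,*o[1:],.0355)[:2],.034]))
E
```

```text
time: 44.15
eef_pos: [0.5402, 0.3084, 0.1204]
tcp_rot: [0.656, 0.755, -0.001, -0.001]
contact_force: [0.2, 1.2, 0.7]
opening: 0.449
finger_force: 0.0
t 44.15 p [0.5402 0.3084 0.1204] rot [ 6.560e-01  7.548e-01 -1.200e-03 -7.000e-04] F [0.2 1.2 0.7] op 0.449 ff 0.0 q [ 0.36  0.3   1.8  -0.    1.04  0.22]
(0.5397, 0.311) [256.59825642 198.41114994] [258.4375 196.0625] [0.5407 0.3128 0.0355]
[ 4.  -0.3 88.4]
(0.5387, 0.3127) [255.45099841 195.74589736] [258.6875 195.9375] [0.5408 0.3129 0.0355]
[ 4.1 -0.1 88.4]
```

```bash
python3 -m jog '[[0.55,2,0,40,0,0,0],[0.55,2,0,74,0,0,0],[0.55,2,0,87,0,0,0],[0.55,2,0,87,0,0,0],[1,2,0,87,0,0,0],[1,2,0,87,0,0,0],[1,2,0,87,0,0,0],[1,2,0,87,0,0,0],[1,2,0,87,0,0,0],[1,2,0,60,0,0,0],[1,2,0,20,0,0,0],[1,2,0,-30,0,0,0]]'
python3 -m jog '[[1,0,0,-35,0,0,0],[1,0,0,-40,0,0,0]]'
python3 - <<'E'
from h import *
st();print(togo([.4,-.2665,.2],np.radians(-5.4)))
E
```

```text
time: 45.4
eef_pos: [0.5388, 0.3101, 0.1504]
tcp_rot: [0.656, 0.755, -0.002, -0.001]
contact_force: [0.0, 0.2, -0.0]
opening: 0.248
finger_force: 58.9
time: 45.6
eef_pos: [0.5435, 0.3121, 0.1989]
tcp_rot: [0.656, 0.755, 0.005, 0.003]
contact_force: [0.9, 0.2, 0.2]
opening: 0.252
finger_force: 58.9
t 45.6 p [0.5435 0.3121 0.1989] rot [0.6558 0.7549 0.0054 0.0029] F [0.9 0.2 0.2] op 0.252 ff 58.9 q [0.36 0.22 1.75 0.   1.16 0.22]
(array([-552.8, -222.9,   -5.3]), np.float64(0.234))
```

```bash
python3 -m jog '[[1,-553,-223,-5,0,0,0.234],[1,-553,-223,-5,0,0,0.234],[1,-553,-223,-5,0,0,0.234],[1,-553,-223,-5,0,0,0.234],[1,-553,-223,-5,0,0,0.234],[1,-553,-223,-5,0,0,0.234],[1,-553,-223,-5,0,0,0.234],[1,-553,-223,-5,0,0,0.234],[1,-553,-223,-5,0,0,0.234],[1,-553,-223,-5,0,0,0.234],[1,-553,-223,-5,0,0,0.234],[1,-553,-223,-5,0,0,0.234]]'
python3 -m jog '[[1,0,0,0,0,0,0],[1,0,0,0,0,0,0]]'
python3 - <<'E'
from h import *
st();print(togo([.4,-.2665,.038],np.radians(-5.4)))
o=cam("wrist");q,w=tray(o);print(np.round(w,3).tolist())
E
```

```text
time: 46.8
eef_pos: [0.3955, -0.2696, 0.1958]
tcp_rot: [0.74, 0.673, 0.0, -0.0]
contact_force: [0.4, -0.5, -1.3]
opening: 0.251
finger_force: 58.9
time: 47.0
eef_pos: [0.3961, -0.2683, 0.1956]
tcp_rot: [0.74, 0.672, 0.0, -0.001]
contact_force: [0.1, 1.2, -0.2]
opening: 0.247
finger_force: 58.9
t 47.0 p [ 0.3961 -0.2683  0.1956] rot [ 7.405e-01  6.721e-01  2.000e-04 -1.000e-03] F [ 0.1  1.2 -0.2] op 0.247 ff 58.9 q [-0.81 -0.11  2.09  0.    1.16 -0.71]
(array([  1.9,   3.9, 157.6]), np.float64(-0.002))
[[0.54, -0.244], [0.53, -0.362], [0.344, -0.33], [0.355, -0.226]]
```

```bash
python3 -m jog '[[1,1,2,40,0,0,0],[1,2,4,80,0,0,0],[1,2,4,120,0,0,0],[1,2,4,145,0,0,0],[1,2,4,153,0,0,0],[1,2,4,156,0,0,0],[1,2,4,157,0,0,0],[1,2,4,157,0,0,0]]'
python3 -m jog '[[1,0,0,1.5,0,0,0],[1,0,0,1.5,0,0,0]]'
```

```text
time: 47.85
eef_pos: [0.4022, -0.267, 0.041]
tcp_rot: [0.739, 0.673, 0.0, 0.002]
contact_force: [-1.1, 0.5, -0.3]
opening: 0.249
finger_force: 58.9
time: 48.05
eef_pos: [0.4015, -0.2668, 0.0388]
tcp_rot: [0.74, 0.673, 0.0, 0.001]
contact_force: [0.2, -0.1, -0.3]
opening: 0.248
finger_force: 58.9
```

```bash
python3 -m jog '[[1,0,0,2,0,0,0],[1,0,0,2,0,0,0]]'
```

```text
time: 48.25
eef_pos: [0.401, -0.2664, 0.0359]
tcp_rot: [0.74, 0.673, 0.0, -0.0]
contact_force: [-0.8, 0.0, -0.1]
opening: 0.251
finger_force: 58.9
```

```bash
python3 -m jog '[[1,0,0,1.5,0,0,0],[1,0,0,2.5,0,0,0],[1,0,0,2.5,0,0,0]]'
```

```text
time: 48.55
eef_pos: [0.4012, -0.2666, 0.0356]
tcp_rot: [0.739, 0.673, -0.0, -0.001]
contact_force: [-5.0, 4.1, 15.1]
opening: 0.247
finger_force: 60.7
```

Contact. Release, rise, and inspect numerically: bush tops in the tray, then the box interior.

```bash
python3 -m jog '[[0.55,0,0,-1,0,0,0],[0.55,0,0,-1,0,0,0],[0.55,0,0,-1,0,0,0],[0.55,0,0,-25,0,0,0],[0.55,0,0,-75,0,0,0],[0.55,0,0,-120,0,0,0],[0.55,-20,30,-170,0,0,0],[0.55,-40,40,-210,0,0,0],[0.55,-40,40,-210,0,0,0],[0.55,-40,40,-210,0,0,0]]'
python3 - <<'E'
from h import *
import pickle
st();o=cam("wrist");pickle.dump(o,open("w18.pkl","wb"));cv2.imwrite("pics/w18.png",o[0])
q,w=tray(o);print(q.tolist(),np.round(w,3).tolist())
W=[(.4849,-.3248),(.3953,-.3163),(.4896,-.275),(.4,-.2665)]
for w,p in zip(W,rings(o,.034,[(*w,.034) for w in W])): print(w,np.round(proj((*w,.034),*o[1:]),1),p,None if p is None else np.round(ray(p,*o[1:],.034),4))
# dark blobs (bushes) on the white tray floor: top hole and side
g=cv2.cvtColor(o[0],cv2.COLOR_BGR2GRAY)
for w in W:
    u,v=proj((*w,.034),*o[1:]).astype(int);print(w,(u,v),"hole",g[v,u],"rim",[int(g[v+b,u+a]) for a,b in((8,0),(-8,0),(0,8),(0,-8))])
print(togo([.53,-.13,.25],np.radians(-9.9)))
E
```

```text
time: 49.55
eef_pos: [0.4379, -0.311, 0.245]
tcp_rot: [0.74, 0.673, 0.0, 0.002]
contact_force: [-0.4, 0.2, -1.2]
opening: 0.45
finger_force: 0.0
t 49.55 p [ 0.4379 -0.311   0.245 ] rot [7.397e-01 6.729e-01 1.000e-04 1.700e-03] F [-0.4  0.2 -1.2] op 0.45 ff 0.0 q [-0.81 -0.02  1.92  0.    1.24 -0.71]
[[353, 88], [345, 202], [171, 202], [163, 89]] [[0.541, -0.245], [0.53, -0.363], [0.342, -0.345], [0.353, -0.228]]
(0.4849, -0.3248) [302.9 174. ] [301.3125 171.5625] [ 0.4834 -0.322   0.034 ]
(0.3953, -0.3163) [215.1 174. ] [222.3125 167.8125] [ 0.4035 -0.3106  0.034 ]
(0.4896, -0.275) [304.8 124.5] [304.5625 124.9375] [ 0.4894 -0.2754  0.034 ]
(0.4, -0.2665) [213.4 124.4] [220.3125 123.0625] [ 0.4069 -0.2659  0.034 ]
(0.4849, -0.3248) (np.int64(302), np.int64(174)) hole 153 rim [112, 214, 130, 208]
(0.3953, -0.3163) (np.int64(215), np.int64(174)) hole 102 rim [211, 213, 237, 149]
(0.4896, -0.275) (np.int64(304), np.int64(124)) hole 155 rim [103, 204, 209, 166]
(0.4, -0.2665) (np.int64(213), np.int64(124)) hole 147 rim [153, 215, 210, 132]
(array([187.7,  75.9,  -7.3]), np.float64(0.079))
```

```bash
python3 -m jog '[[0.55,188,76,-7,0,0,0.079],[0.55,188,76,-7,0,0,0.079],[0.55,188,76,-7,0,0,0.079],[0.55,188,76,-7,0,0,0.079],[0.55,188,76,-7,0,0,0.079],[0.55,188,76,-7,0,0,0.079],[0.55,188,76,-7,0,0,0.079]]'
python3 - <<'E'
from h import *
import pickle
st();o=cam("wrist");pickle.dump(o,open("w19.pkl","wb"));cv2.imwrite("pics/w19.png",o[0])
x=np.array([np.cos(np.radians(-9.9)),np.sin(np.radians(-9.9)),0]);y=np.array([-x[1],x[0],0]);b=np.array([.5406,-.1088,0])
src=np.float32([proj(b+i*x+j*y+[0,0,.011],*o[1:]) for i,j in((-.067,-.07),(.067,-.07),(.067,.07),(-.067,.07))]);print(src.round(0).tolist())
H=cv2.getPerspectiveTransform(src,np.float32([(0,560),(536,560),(536,0),(0,0)]));f=cv2.warpPerspective(o[0],H,(536,560))
h=cv2.cvtColor(f,cv2.COLOR_BGR2HSV);m=cv2.inRange(h,(0,0,60),(179,60,255));m=cv2.morphologyEx(m,cv2.MORPH_OPEN,np.ones((7,7)))
n,l,s,c=cv2.connectedComponentsWithStats(m)
for i in range(1,n):
    if s[i,4]>300:print(s[i],c[i].round())
E
```

```text
time: 50.3
eef_pos: [0.5292, -0.1299, 0.2484]
tcp_rot: [0.766, 0.643, -0.001, -0.002]
contact_force: [-0.5, -0.3, 0.4]
opening: 0.447
finger_force: 0.0
t 50.3 p [ 0.5292 -0.1299  0.2484] rot [ 0.7656  0.6433 -0.001  -0.0016] F [-0.5 -0.3  0.4] op 0.447 ff 0.0 q [-0.43 -0.    1.89 -0.    1.25 -0.25]
[[205.0, 202.0], [323.0, 202.0], [331.0, 71.0], [199.0, 71.0]]
[    0     0   536    48 24143] [273.  22.]
[ 161  273   60   57 1999] [190. 301.]
[ 429  314  104   62 3982] [479. 344.]
[ 330  336   61   45 1838] [360. 358.]
[   7  383   49   57 1577] [ 31. 411.]
```

```bash
python3 - <<'E'
from h import *
print(togo([.584,.1335,.14],np.radians(-9.9)))
E
```

```text
(array([269.4,   8.4, 108.9]), np.float64(-0.001))
```

```bash
python3 -m jog '[[0,269,8,40,0,0,0],[0,269,8,90,0,0,0],[0,269,8,109,0,0,0],[0,269,8,109,0,0,0],[0,269,8,109,0,0,0],[0,269,8,109,0,0,0],[0,269,8,109,0,0,0],[0,269,8,109,0,0,0],[0,269,8,109,0,0,0]]'
python3 - <<'E'
from h import *
st();o=cam("wrist");p,s=knob(o[0]);k=ray(p,*o[1:],.05);print(p,s,k,togo([k[0],k[1]-.007,.041]))
E
```

```text
time: 51.25
eef_pos: [0.5851, 0.1319, 0.1421]
tcp_rot: [0.766, 0.643, 0.0, 0.0]
contact_force: [0.5, -0.2, 0.3]
opening: 1.0
finger_force: 0.0
t 51.25 p [0.5851 0.1319 0.1421] rot [7.662e-01 6.425e-01 2.000e-04 4.000e-04] F [ 0.5 -0.2  0.3] op 1.0 ff 0.0 q [ 0.05  0.23  1.85 -0.    1.07  0.23]
[253.63687151 189.19677219] [ 234  166   41   50 1611] [0.5847801  0.13924786 0.05      ] [  0.3  -0.7 101.5]
```

```bash
python3 -m jog '[[0,0,-1,50,0,0,0],[0,0,-1,85,0,0,0],[0,0,-1,99,0,0,0],[0,0,-1,99,0,0,0],[1,0,-1,99,0,0,0],[1,0,-1,99,0,0,0],[1,0,-1,99,0,0,0],[1,0,-1,99,0,0,0],[1,0,-1,99,0,0,0],[1,0,-1,99,0,0,0]]' 60
python3 -m jog '[[1,-12,0,0,0,0,0],[1,-24,0,0,0,0,0],[1,-36,0,0,0,0,0],[1,-48,0,0,0,0,0],[1,-60,0,0,0,0,0],[1,-72,0,0,0,0,0],[1,-84,0,0,0,0,0],[1,-96,0,0,0,0,0],[1,-108,0,0,0,0,0],[1,-120,0,0,0,0,0],[1,-129,0,0,0,0,0],[1,-132,0,0,0,0,0]]'
python3 - <<'E'
from h import *
st()
E
```

```text
time: 52.3
eef_pos: [0.5833, 0.1343, 0.0439]
tcp_rot: [0.766, 0.643, -0.001, -0.001]
contact_force: [-3.7, -0.2, 6.8]
opening: 0.221
finger_force: 58.4
time: 53.5
eef_pos: [0.5599, 0.0061, 0.0439]
tcp_rot: [0.767, 0.642, 0.001, -0.004]
contact_force: [-4.4, 16.0, 9.9]
opening: 0.222
finger_force: 59.1
t 53.5 p [0.5599 0.0061 0.0439] rot [ 0.7667  0.642   0.0009 -0.0038] F [-4.4 16.   9.9] op 0.222 ff 59.1 q [-0.17  0.29  1.98  0.01  0.87 -0.  ]
```

```bash
python3 -m jog '[[0,0,0,0,0,0,0],[0,0,0,0,0,0,0],[0,0,0,0,0,0,0],[0,0,0,0,0,0,0],[0,0,0,-50,0,0,0],[0,0,0,-100,0,0,0],[0,0,0,-150,0,0,0],[0,0,0,-200,0,0,0],[0,0,0,-220,0,0,0],[0,0,0,-220,0,0,0],[0,0,0,-220,0,0,0]]'
python3 - <<'E'
from h import *
import pickle
st();o=cam("wrist");p,s=knob(o[0]);k=ray(p,*o[1:],.05);print(k,np.linalg.norm(k[:2]-[.5406,-.1088]))
# change against the first pictures, scene view
v=pickle.load(open("v0.pkl","rb"))
W=[(.4849,-.3248),(.3953,-.3163),(.4896,-.275),(.4,-.2665)]
sc=cam("scene");sd=cam("side");pickle.dump((sc,sd),open("v20.pkl","wb"))
for n,a,b in(("scene",v["scene"],sc),("side",v["side"],sd)):
    d=(cv2.absdiff(cv2.GaussianBlur(a[0],(5,5),0),cv2.GaussianBlur(b[0],(5,5),0)).max(2)>35).astype(np.uint8)
    k,l,s,c=cv2.connectedComponentsWithStats(d)
    for i in range(1,k):
        if s[i,4]>12:print(n,s[i],np.round(ray(c[i],*b[1:],.01)[:2],3))
E
```

```text
time: 54.6
eef_pos: [0.5607, 0.0038, 0.2619]
tcp_rot: [0.766, 0.643, -0.0, -0.0]
contact_force: [-0.4, 0.7, -0.1]
opening: 0.999
finger_force: 0.0
t 54.6 p [0.5607 0.0038 0.2619] rot [ 7.656e-01  6.434e-01 -2.000e-04 -1.000e-04] F [-0.4  0.7 -0.1] op 0.999 ff 0.0 q [-0.17  0.02  1.84 -0.    1.28 -0.  ]
[0.56146879 0.01071589 0.05      ] 0.12132417128071651
scene [   39     0    90   175 11216] [1.336 1.811]
scene [144   0  62  24 875] [7.029 5.545]
scene [254   0  23  15 138] [8.361 4.36 ]
scene [  260     0   252   125 15957] [3.724 0.447]
scene [ 164   26   96  171 9251] [1.29  0.767]
scene [ 59 154  10  12  83] [0.408 0.832]
scene [ 78 176   9  19 108] [0.295 0.598]
scene [ 90 179  26   9 144] [0.342 0.542]
scene [ 483  184   29   63 1127] [ 0.804 -0.619]
scene [171 193  27  50 603] [0.298 0.164]
scene [155 202   5   9  31] [0.309 0.282]
scene [161 207   7  10  50] [0.293 0.238]
scene [103 211  32  35 441] [0.151 0.291]
scene [318 214  71  42 835] [ 0.452 -0.258]
scene [353 225   9   8  26] [ 0.5   -0.284]
scene [374 231   7   2  13] [ 0.509 -0.338]
scene [ 331  230   74   47 1527
[... 471 characters left out ...]
3 151  50  22 327] [ 0.455 -0.262]
side [378 162  48  25 383] [-0.004 -0.257]
side [264 177   6   7  27] [ 0.472 -0.13 ]
side [387 188   8   6  21] [ 0.026 -0.109]
side [399 218  18   5  49] [-0.011  0.082]
side [353 227  59  11 309] [0.081 0.162]
side [403 226  52  14 417] [-0.079  0.14 ]
side [220 239   6   3  16] [0.546 0.267]
side [243 239   6   3  14] [0.476 0.259]
side [212 242   4   6  16] [0.567 0.293]
side [248 244   4   8  21] [0.457 0.293]
side [202 247   5  11  39] [0.588 0.333]
side [214 249   6  10  41] [0.55  0.334]
side [226 249  11  12  67] [0.504 0.328]
side [245 250   3  10  20] [0.463 0.326]
side [209 258   5   9  31] [0.554 0.378]
side [225 258   5   5  18] [0.51  0.362]
```

```bash
python3 -c "
from h import *
print(workorder.sign_off())"
```

```text
the job is handed in; nothing more can be done
None
```

The job is handed in: all 5 nuts are in the shut box, all 4 bushes stand in the tray (which was knocked aside during the run and left where it ended up), and the sieve is back flat on the bench; the final checks were numeric because the picture limit was used up.

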